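# Send an order through the transfer hatch

### The arm

A 7-joint arm with a two-finger parallel gripper is mounted at the origin on the work surface. World frame = base frame: x ahead of the robot, y to its left, z up, the work surface at z = 0. Lengths are in mm, angles in degrees, forces in N, time in s.
With the tool pointing down it reaches from about 425 to 800 mm from the base axis. Payload 8.3 kg.
Tool frame: the origin (TCP) lies on the centre line of the jaws, within the pads' length; the fingertips stand 17 mm ahead of it and the grasp point (between the pads) lies 2 mm behind it; z points along the fingers, y is the direction in which the jaws open and shut (so a half turn about z gives the same grasp; the last joint's range is limited). The gripper opens to 85 mm and grips with 20 to 120 N. Pads are 22 mm wide; open, the fingers measure 114 mm over their backs; the gripper's body (76 mm by 85 mm) begins 54 mm behind the grasp point. The pads swing forward as they close: fully open they stand 13 mm farther back than shut.
Start: joints at [68.589, 21.967, 0.94, 78.501, -0.361, 79.538, -2.664], TCP at [191.174, -595.027, 248.279] pointing down, gripper open.
Joint ranges: [-169.22, 169.22], [-14.56, 117.87], [-87.37, 89.26], [10.42, 133.3], [-82.24, 262.24], [0.94, 117.77], [-172.7, 172.7]. Speed limits (degrees/s): [136.94, 136.94, 172.46, 172.46, 180, 180, 180].

### API

Orientations are given as a 3x3 rotation matrix whose columns are the frame's x, y, z axes.
In Python, from rig import telemetry, grab_frame, ticket gives the robot as it stands.
- The arm moves only by the tool send_rows, never from a script. Its argument "increments" is a list of rows, each a list of 7 numbers: the shift along the tool's x, y, z in m, then the turn, a rotation vector about the tool's x, y, z in degrees, then the finger opening in m, from 0 to 0.0854. A call has 1 to 20 rows; each row shifts and turns the commanded pose from where the row before left it, along the tool's axes as they then stand; what a row does not reach is not made up. A row lasts 1/12 s, in which the tool goes at most 41.7 mm and 7.16 degrees, less where a joint would pass 70% of its speed; a pose out of reach is approached as far as the arm can. A call with a gripper value outside its range is refused whole. The fingers move at their own pace and stop on an object; the grip force is fixed at half the most. Time passes only in rows, so rows that do not move let the fingers close. It gives the time, the measured TCP pose, the force and the opening at its end, in the units of the state.
- telemetry.get_obs(): the state, without advancing time (a new reading comes with each control period).
- grab_frame(name): name is "scene" or "side" or "wrist"; returns a dict with "pixels" (400x640x3 uint8, red, green, blue), "depth" (400x640 float32, mm along the optical axis (not along the pixel's ray), 0 where there is no reading), "camera_matrix" (3x3 intrinsics, pixels), "distortion" ([k1, k2, p1, p2, k3] as OpenCV has them; the pictures are not rectified), "eye" and "orientation" of the camera in the world. Camera axes: x right, y up, looking along -z (the intrinsics and any distortion apply to the point x, -y, -z); pixel columns grow to the right and rows downward; lengths in mm; the calibration is good to about 2 mm. A picture is of the moment at which its call begins.
- ticket.hand_in(): hands the job in, once; it reports no verdict.
The state is a dict: "clock": time; "joint_pos": joint angles; "qvel": joint speeds; "tau": joint torques, N m; "ee_pos": TCP position; "tool_rot": TCP orientation; "wrist_force": force on the tool from outside, world axes, zero at the start; "wrist_torque": the same for the moment, N m; "opening": finger opening in mm.
Only numpy, scipy, OpenCV 4.12 (cv2) and the standard library are available. Lean on these libraries where they do the work, as an engineer would, in place of code of your own. Each camera call takes 0.05 s, during which the arm holds its last target. There are 200 camera calls.

### The job

Send the order through the transfer hatch: slide the yellow shutter fully open, push every orange-banded carton off the loading shelf through the blue flap so that it drops into the catch box and the flap swings shut behind it. When all are in, slide the shutter fully shut again and only then throw the red lever right over to its locked side. Leave the green carton and everything else on the counter where it is.

Things in the scene. Friction and masses are not known exactly. Their poses are not given: they have to be found in the camera images.
- hatch: White and steel transfer hatch fixed on the counter. Origin: on the counter (z = 0) below the middle of the flap doorway; its +y is the direction in which cartons are pushed in, z up. A white guide block on the +x side of the shelf carries the shutter when open (x 65 to 165, y -29 to 1 mm, 165 mm high).
- shelf_edge (a point): Inner edge of the loading shelf, middle of the doorway (hatch x = y = 0, 165 mm up). Shelf: flat steel, no side rails, 130 mm wide (hatch x -65 to 65), from hatch y -150 to 0 mm, top 165 mm above the counter. Doorway at hatch y 0 to 8 mm: 100 mm wide, from the shelf up to 213 mm, under a dark lintel (y -4 to 14 mm, top at 221 mm).
- catch_box (a point): Middle of the floor (6 mm up) of the closed catch box behind the doorway: hatch y 0 to 300 mm, 132 mm wide outside, clear roof, its top 221 mm above the counter. The doorway is its only way in. From the shelf edge a short steel chute (50 mm long) falls at 50 degrees, then the box is open below: a carton pushed until nearly all of it is past the edge tips and slides in by itself.
- flap (a joint): Blue flap filling the doorway, hinged along its top edge 212 mm above the counter, 98 x 44 mm, one-way: 0 rad shut (hanging), grows to 1.45 rad as it swings inwards. Weak spring and its weight close it (about 0.2 N at its lower edge).
- shutter (a joint): Yellow sliding shutter plate just in front of the flap (4 mm thick, centred at hatch y = -12 mm, from the shelf to 221 mm, 106 mm wide). 0 m = fully shut across the doorway, grows as it slides to the hatch's +x, 0.108 m = fully open, clear of the doorway. About 1.5 N of sliding friction, stays where left.
- shutter_tab (a point): Grip point of the shutter: black block on top of the plate, 18 mm (hatch x) by 26 mm (hatch y), 36 mm tall, from 221 to 257 mm above the counter; the point lies in its middle in plan, 243 mm above the counter. Slides with the shutter.
- lock (a joint): Red-ball locking lever on the catch box roof, pivot 243 mm above the counter at hatch (0, 120 mm). 0 rad = leans about 29 degrees to the hatch's -x, unlocked; 1.0 rad = leans as far to the hatch's +x, locked. It stays where it is left; pushing the ball to +x takes about 1 N.
- lock_tip (a point): Centre of the lever's red ball (26 mm across), 80 mm from the pivot on a 10 mm rod; about 313 mm above the counter at either end of the swing, 323 mm when upright.
- carton1: White medicine carton with a broad orange band at one end (the order), 70 mm long (its x), 50 mm wide (its y), 22 mm thick (its z), about 85 to 200 g, lies flat. Origin: centre of its underside. Absent in some runs (None).
- carton2: White medicine carton with a broad orange band at one end (the order), 70 mm long (its x), 50 mm wide (its y), 22 mm thick (its z), about 85 to 200 g, lies flat. Origin: centre of its underside. Absent in some runs (None).
- carton3: White medicine carton with a broad orange band at one end (the order), 66 mm long (its x), 44 mm wide (its y), 20 mm thick (its z), about 85 to 200 g, lies flat. Origin: centre of its underside. Absent in some runs (None).
- carton4: White medicine carton with a broad orange band at one end (the order), 64 mm long (its x), 52 mm wide (its y), 25 mm thick (its z), about 85 to 200 g, lies flat. Origin: centre of its underside. Absent in some runs (None).
- carton5: White medicine carton with a broad orange band at one end (the order), 64 mm long (its x), 52 mm wide (its y), 25 mm thick (its z), about 85 to 200 g, lies flat. Origin: centre of its underside. Absent in some runs (None).
- green_carton: Bystander: green-banded white medicine carton, 68 x 48 x 22 mm, not part of the order. Origin: centre of its underside.
- amber_bottle: Bystander: amber glass bottle, 50 mm across, 110 mm tall, loose. Origin: centre of its underside.
- pot_a: Bystander: small white pot with a red lid, 54 mm across, 69 mm tall, loose. Origin: centre of its underside.
- pot_b: Bystander: another small white pot with a red lid, 54 mm across, 69 mm tall, loose. Origin: centre of its underside.
- pen: Bystander: blue pen, about 150 mm long, 11 mm thick, lying loose. Origin: middle of its underside, x along the pen.
- spatula: Bystander: counting spatula, about 170 mm long, lying loose along its own x. Origin: near the middle of its length, at its underside.
Things that resemble listed ones, but are neither listed nor needed, are in the scene too. What is shaped like the carton3 but black, pink or turquoise is not meant.

How it is judged (in metres and radians):
On the way, in this order (a step that is already met when the one before it is completed fails the run):
1. the shutter is slid fully open (within 10 mm) (value of joint shutter above 0.098 m), for 0.2 s.
2. every orange-banded carton is inside the catch box and the flap has swung shut (y of carton1 in the frame of hatch between -0.005 and 0.3 m and x of carton1 in the frame of hatch between -0.065 and 0.065 m and z of each of carton1, carton2, carton3, carton4, carton5 in the frame of hatch below 0.19 m and y of carton2 in the frame of hatch between -0.005 and 0.3 m and x of carton2 in the frame of hatch between -0.065 and 0.065 m and y of carton3 in the frame of hatch between -0.005 and 0.3 m and x of carton3 in the frame of hatch between -0.065 and 0.065 m and y of carton4 in the frame of hatch between -0.005 and 0.3 m and x of carton4 in the frame of hatch between -0.065 and 0.065 m and y of carton5 in the frame of hatch between -0.005 and 0.3 m and x of carton5 in the frame of hatch between -0.065 and 0.065 m and value of joint flap below 0.1 rad), for 0.3 s.
3. the shutter is slid fully shut (within 8 mm), the cartons inside (all of step 2 and value of joint shutter below 0.008 m), for 0.2 s.
4. the lever is thrown to its locked side (value of joint lock above 0.85 rad), for 0.2 s.
At the end, for the whole second after the job is handed in: Every orange-banded carton lies still inside the catch box behind the flap, the flap is shut (under 0.1 rad), the shutter is shut within 8 mm and the lever is thrown beyond 0.85 of its 1.0 rad (all of step 3 and value of joint lock above 0.85 rad and linear speed of each of carton1, carton2, carton3, carton4, carton5 below 0.02 m/s); the robot touches nothing.
It fails at once if the green carton is carried or pushed away (over 60 mm) (distance of green_carton from where it was at the start of the episode above 0.06 m).
It fails at once if the bottle or a pot is moved over 60 mm or knocked over (distance of any of amber_bottle, pot_a, pot_b from where it was at the start of the episode above 0.06 m or angle between any of amber_bottle, pot_a, pot_b's own z axis and vertical above 0.6 rad).
It fails at once if the pen or the spatula is moved over 60 mm (distance of any of pen, spatula from where it was at the start of the episode above 0.06 m).
Of carton1, carton2, carton3, carton4, carton5 only 3 to 5 are there at a start; the rules pass over those that are not, and their reading is None.
At some moment in a run one of carton1, carton2, carton3, carton4, carton5 may be knocked a few centimetres aside while the robot is not near it.
Once in a run the grip may slacken for a moment while it holds something.
It also fails if it takes over 210 s, if anything falls off the work surface, if the arm or the gripper's body presses on something with over 40 N, if the wrist force passes 120 N, or if a joint passes its speed limit or range.

## Working session

There is one attempt and no reset: what is moved stays moved. The work goes in short steps, Python scripts to look and compute and a tool call to move; the robot and the scene stay as the last step left them, time stands still between calls to the robot, and variables do not carry over. Pictures are saved under pics/ and viewed, about 12 in all and at most 16, crops included, and the job is handed in when it is done.

Besides the shell and the picture viewer there is one more tool, called after "Request:" as name(argument=value, ...), one argument or row to a line, values as JSON. send_rows: Moves the arm, as the interface text tells. Its arguments: {"type":"object","properties":{"increments":{"type":"array","items":{"type":"array","items":{"type":"number"}}}},"required":["increments"]}

```bash
mkdir -p pics
cat > h.py <<'E'
import numpy as np, cv2
from rig import telemetry, grab_frame, ticket
def save(f,name): cv2.imwrite('pics/'+name+'.png',cv2.cvtColor(f['pixels'],cv2.COLOR_RGB2BGR))
def pts(f,uv):
    n=cv2.undistortPoints(np.array(uv,float).reshape(-1,1,2),np.array(f['camera_matrix']),np.array(f['distortion'])).reshape(-1,2)
    d=np.c_[n[:,0],-n[:,1],-np.ones(len(n))]@np.array(f['orientation']).T
    return d
def ray(f,uv,z):
    d=pts(f,uv);e=np.array(f['eye']);return e+d*((z-e[2])/d[:,2])[:,None]
def dep(f,uv):
    d=pts(f,uv);u=np.array(uv,int).reshape(-1,2);return np.array(f['eye'])+d*f['depth'][u[:,1],u[:,0]][:,None]
E
python3 - <<'E'
from h import *
np.set_printoptions(precision=3,suppress=True)
fs=[]
for n in('scene','side'):
    f=grab_frame(n);save(f,n+'0');print(n,f['eye'],f['orientation'],f['camera_matrix'],f['distortion'])
    np.savez(n+'0.npz',**f)
o=telemetry.get_obs();print(o['clock'],o['ee_pos'],o['tool_rot'],o['wrist_force'])
E
```

```text
scene [1644.674  361.302 1460.434] [[-0.342 -0.693  0.635]
 [ 0.939 -0.24   0.244]
 [-0.016  0.68   0.733]] [[493.447   0.    315.515]
 [  0.    493.447 201.367]
 [  0.      0.      1.   ]] [-0.105  0.     0.     0.     0.   ]
side [  241.776 -1245.606  1108.404] [[ 0.972  0.121 -0.201]
 [-0.233  0.583 -0.779]
 [ 0.023  0.804  0.595]] [[478.132   0.    316.858]
 [  0.    478.132 197.04 ]
 [  0.      0.      1.   ]] [-0.122  0.     0.     0.     0.   ]
0.1 [ 191.069 -594.616  247.353] [[ 0.952  0.306 -0.001]
 [ 0.306 -0.952  0.002]
 [ 0.    -0.002 -1.   ]] [ 0.505 -0.225  0.893]
```

View pics/scene0.png

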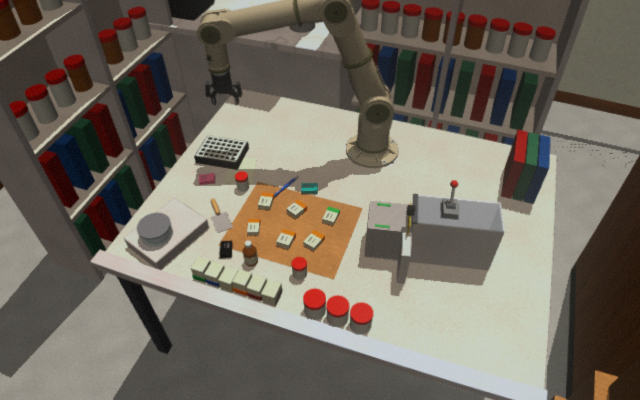

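View pics/side0.png

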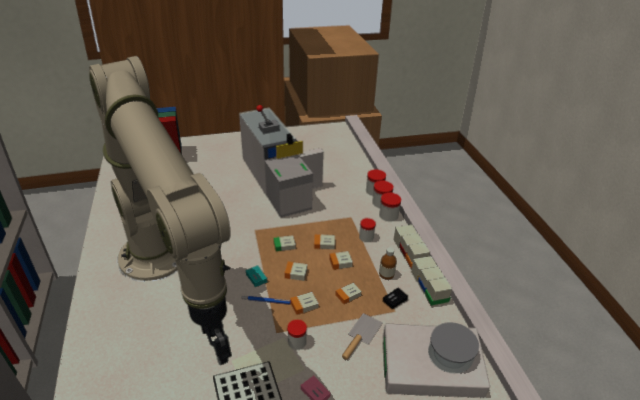

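Scene shows the brown mat with six cartons at (265,202), (297,210), (331,215 green), (253,228), (286,240), (314,241), the hatch at (400-500,230) and the lever near (454,185). Side shows the same, with the hatch at (280,150). I'll zoom in.

Run:
```python
import cv2,numpy as np
a=cv2.imread('pics/scene0.png')[165:285,190:510];b=cv2.imread('pics/side0.png')[95:215,220:400]; c=cv2.imread('pics/side0.png')[215:335,220:460]
r=lambda x,s:cv2.resize(x,None,fx=s,fy=s,interpolation=cv2.INTER_CUBIC)
A=r(a,2.5);B=np.hstack([r(b,2.4),r(c,1.53*1.0)[:0+184]]) if 0 else None
out=np.zeros((600,800,3),np.uint8);out[:300,:800]=A;x=r(b,2.5);out[300:600,:x.shape[1]]=x;y=r(c[:, :140],2.5);out[300:600,450:800]=y
cv2.imwrite('pics/z0.png',out)
```

```text
(no output)
```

View pics/z0.png

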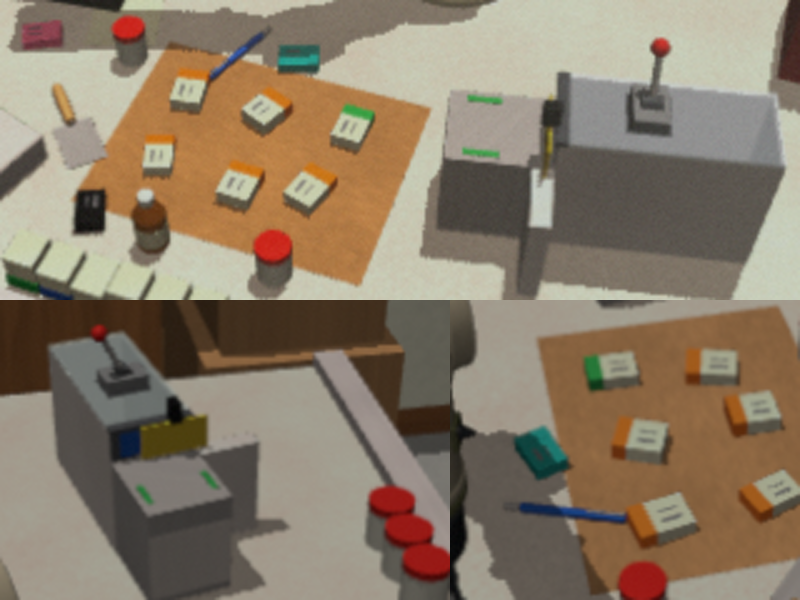

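Zoomed: shutter partly open, black tab at about scene (411,210), lever ball at (454,184). There are five orange cartons and one green; the pen end is close to the carton at (265,202), and pot and bottle stand at the +x side. Next I'll measure the poses from depth and colour.

```bash
cat > m.py <<'E'
from h import *
def cloud(f):
    v,u=np.mgrid[0:400,0:640];uv=np.c_[u.ravel(),v.ravel()]
    P=dep(f,uv).reshape(400,640,3);P[f['depth']==0]=np.nan;return P
def rect(p):
    (c,s,a)=cv2.minAreaRect(p.astype(np.float32).reshape(-1,1,2))
    b=cv2.boxPoints((c,s,a));e0=b[1]-b[0];e1=b[2]-b[1]
    L=e0 if np.hypot(*e0)>np.hypot(*e1) else e1
    return np.array(c),sorted(s),(np.degrees(np.arctan2(L[1],L[0]))+90)%180-90
def cartons(f,zlo=12,zhi=34,minpx=40):
    P=cloud(f);hsv=cv2.cvtColor(f['pixels'],cv2.COLOR_RGB2HSV);H,S,V=cv2.split(hsv)
    Z=np.nan_to_num(P[...,2],nan=-99)
    m=((Z>zlo)&(Z<zhi)).astype(np.uint8)
    n,l,st,ce=cv2.connectedComponentsWithStats(m)
    out=[]
    for i in range(1,n):
        if st[i,4]<minpx: continue
        k=l==i;p=P[k];z=np.median(p[:,2]);c,s,a=rect(p[:,:2])
        o=k&(S>110)&(V>90);hue=np.median(H[o]) if o.sum()>5 else -1
        b=np.median(P[o],0)[:2] if o.sum()>5 else c
        out.append((c,s,a,z,st[i,4],o.sum(),hue,b-c,ce[i]))
    return out
E
python3 - <<'E'
from m import *
np.set_printoptions(precision=1,suppress=True)
for n in('scene','side'):
    f=dict(np.load(n+'0.npz'));P=cloud(f);Z=np.nan_to_num(P[...,2],nan=-99)
    print(n)
    for x in cartons(f): print(*x)
    for lo,hi in((157,173),(213,229)):
        m=((Z>lo)&(Z<hi)&(P[...,0]>200)&(P[...,1]>-300)).astype(np.uint8)
        k,l,st,ce=cv2.connectedComponentsWithStats(m)
        for i in range(1,k):
            if st[i,4]>60: print('plane',lo,st[i,4],*rect(P[l==i][:,:2]),np.median(P[l==i][:,2]),ce[i])
    R,G,B=[f['pixels'][...,i].astype(int) for i in range(3)]
    m=(Z>295)&(R>90)&(G<60)&(B<60)&(P[...,0]<900);p=P[m];print('ball',m.sum(),np.median(p,0) if m.any() else '')
    m=(Z>224)&(Z<262)&(R<50)&(G<50)&(B<50)&(P[...,1]>-300);p=P[m&(P[...,0]>250)];print('tab',len(p),np.median(p,0),np.percentile(p,[5,95],axis=0))
    m=(Z>160)&(Z<228)&(R>90)&(G>70)&(B<60)&(P[...,1]>-300);p=P[m];print('yel',len(p),np.percentile(p,[3,50,97],axis=0))
E
```

```text
scene
[-1889.8  1171.6] [65.62159729003906, 346.8410949707031] 89.25455 23.37007964133602 166 0 -1 [0. 0.] [614.3  10.7]
[-825.6 -234.8] [54.76811599731445, 94.77667999267578] 5.257141 26.34667748745926 44 5 -1 [0. 0.] [371.2  46.5]
[ -453.8 -1245.5] [35.998069763183594, 336.61431884765625] 88.80257 22.174583334624685 156 0 -1 [0. 0.] [182.3  51.5]
[-798.7 -131.4] [74.03309631347656, 148.3389434814453] 0.54312134 27.57935964893113 135 0 -1 [0. 0.] [385.8  53.3]
[-791.7  -17.9] [72.76187133789062, 137.38848876953125] 0.50388336 28.46979739576375 134 0 -1 [0. 0.] [405.9  56.5]
[ -348.6 -1374.5] [90.70237731933594, 96.00714111328125] 7.41745 24.853761974040253 103 0 -1 [0. 0.] [153.6  57.6]
[-790.1   91.7] [68.06766510009766, 155.0240936279297] -0.25035858 28.356205197147347 134 0 -1 [0. 0.] [425.5  60. ]
[-452.3 -609.4] [122.40667724609375, 658.32861328125] -80.862206 22.371623444681745 439 0 -1 [0. 0.] [287.4  69.8]
[-794.2  316.7] [70.45734405517578, 147.52088928222656] -1.6335068 27.90711032365266 121 0 -1 [0. 0.] [466.5  68. ]
[-736.  221.] [35.4722785949707, 129.52462768554688] -1
[... 8183 characters left out ...]
1] [230.5018310546875, 459.345703125] -79.2973 163.92986725426442 [287.5 164.1]
plane 213 958 [1815.5 1307. ] [1047.80322265625, 2022.9271240234375] -46.42967 220.94501875344645 [479.3  47.3]
plane 213 272 [ 828.6 1211. ] [312.61468505859375, 645.296875] -53.924946 221.22406378318414 [333.3  58.5]
plane 213 275 [ 425.6 1127. ] [36.18648910522461, 450.1653747558594] -0.36719513 220.311101113493 [238.7  62.1]
plane 213 1088 [464.  407.1] [147.11056518554688, 336.33062744140625] -77.556526 220.72543854031852 [266.7 128.8]
ball 22 [427.  370.3 325.1]
tab 184 [512.3 361.3 235.6] [[ 440.2  246.9  225.4]
 [ 768.6 1458.9  256.7]]
yel 22 [[475.3 255.1 173.5]
 [567.3 267.7 214.9]
 [570.7 274.9 222.9]]
```

Run:
```python
from m import *
np.set_printoptions(precision=1,suppress=True)
for n in('scene','side'):
    f=dict(np.load(n+'0.npz'));P=cloud(f);Z=np.nan_to_num(P[...,2],nan=-99)
    box=(P[...,0]>300)&(P[...,0]<700)&(P[...,1]>80)&(P[...,1]<620)
    roof=P[box&(Z>213)&(Z<229)][:,:2];sh=P[box&(Z>158)&(Z<172)][:,:2]
    th=np.radians(12)
    for it in range(6):
        R=np.array([[np.cos(th),np.sin(th)],[-np.sin(th),np.cos(th)]])
        q=roof@R.T;k=np.round(q[:,1]/12)
        ks=[b for b in np.unique(k) if (k==b).sum()>15 and (q[k==b][:,0].ptp() if hasattr(q,'ptp') else np.ptp(q[k==b][:,0]))>110]
        L=[np.percentile(q[k==b][:,0],[2,98]).mean() for b in ks]
        s=np.polyfit(12*np.array(ks),L,1)[0];th-=np.arctan(s)
    R=np.array([[np.cos(th),np.sin(th)],[-np.sin(th),np.cos(th)]])
    q=roof@R.T;s=sh@R.T;xc=np.mean(L)
    xc=np.percentile(q[:,0][abs(q[:,0]-np.median(q[:,0]))<80],[2,98]);
    sm=s[abs(s[:,0]-xc.mean())<60]
    print(n,'th',np.degrees(th),'x edges',xc,'roof y',np.percentile(q[:,1],[1,99]),'shelf y',np.percentile(sm[:,1],[1,99]),'shelf x',np.percentile(s[s[:,1]<np.percentile(s[:,1],40)][:,0],[2,98]))
    O=R.T@np.array([xc.mean(),np.percentile(sm[:,1],1)+150]);print('O',O,'O from roof',R.T@np.array([xc.mean(),np.percentile(q[:,1],99)-300]))
    for p in((526,266),(427,370)): print(R@(np.array(p)-O))
    RR,G,B=[f['pixels'][...,i].astype(int) for i in range(3)]
    m=box&(Z>290)&(Z<335)&(RR>G+40);p=P[m];print('ball',m.sum(),p.mean(0) if m.any() else '')
    m=box&(Z>226)&(Z<260)&(RR<60)&(G<60)&(B<60);p=P[m]@np.c_[np.r_[R,[[0,0]]],[0,0,1]].T-np.r_[R@O,0] if m.any() else []
    p=p[p[:,1]<40];print('tab hatch',len(p),np.percentile(p,[5,50,95],axis=0))
```

```text
scene th 11.551413583470234 x edges [467.1 597.9] roof y [158.3 465.5] shelf y [ 20.6 425.5] shelf x [466.5 593.8]
O [487.6 273.7] O from roof [488.6 268.8]
[ 36.1 -15.3]
[-40.1 106.4]
ball 38 [432.7 381.5 322.1]
tab hatch 64 [[ 26.  -24.5 228.8]
 [ 36.1 -14.6 245.5]
 [ 40.7  -4.5 257.6]]
side th 10.846704050072256 x edges [461.6 591.1] roof y [153.5 467.9] shelf y [ 17.4 174.5] shelf x [463.8 588.6]
O [485.4 263.4] O from roof [485.3 264. ]
[40.3 -5.1]
[-37.3 115.6]
ball 30 [428.6 370.6 322.6]
tab hatch 55 [[ 22.3 -23.7 228.9]
 [ 30.  -15.2 243.4]
 [ 40.5  -4.4 258.1]]
```

Request:
send_rows(
  increments=[
    [0.0337,-0.0188,-0.006,0,0,0,0],
    [0.0337,-0.0188,-0.006,0,0,0,0],
    [0.0337,-0.0188,-0.006,0,0,0,0],
    [0.0337,-0.0188,-0.006,0,0,0,0],
    [0.0337,-0.0188,-0.006,0,0,0,0],
    [0.0337,-0.0188,-0.006,0,0,0,0],
    [0.0337,-0.0188,-0.006,0,0,0,0],
    [0.0337,-0.0188,-0.006,0,0,0,0],
    [0.0337,-0.0188,-0.006,0,0,0,0],
    [0.0337,-0.0188,-0.006,0,0,0,0],
    [0.0337,-0.0188,-0.006,0,0,0,0],
    [0.0337,-0.0188,-0.006,0,0,0,0],
    [0.0337,-0.0188,-0.006,0,0,0,0],
    [0.0337,-0.0188,-0.006,0,0,0,0],
  ],
)

```text
clock: 1.27
ee_pos: [560.6, -198.6, 332.3]
tool_rot: [[0.952, 0.305, -0.001], [0.305, -0.952, 0.0], [-0.0, -0.0, -1.0]]
wrist_force: [0.2, -0.9, 0.5]
opening: -0.0
```

Request:
send_rows(
  increments=[
    [0,0,0,0,0,-6.95,0],
    [0,0,0,0,0,-6.95,0],
    [0,0,0,0,0,-6.95,0],
    [0,0,0,0,0,-6.95,0],
    [0,0,0,0,0,-6.95,0],
    [0,0,0,0,0,-6.95,0],
    [0,0,0,0,0,-6.95,0],
    [0,0,0,0,0,-6.95,0],
    [0,0,0,0,0,-6.95,0],
    [0,0,0,0,0,-6.95,0],
    [0,0,0,0,0,-6.95,0],
    [0,0,0,0,0,-6.95,0],
    [0,0,0,0,0,0,0],
  ],
)

```text
clock: 2.35
ee_pos: [559.6, -200.2, 331.8]
tool_rot: [[-0.2, 0.98, -0.001], [0.98, 0.2, 0.0], [0.001, -0.001, -1.0]]
wrist_force: [-0.7, -1.4, 0.2]
opening: -0.0
```

Request:
send_rows(
  increments=[
    [0.0354,0.0013,0,0,0,0,0],
    [0.0354,0.0013,0,0,0,0,0],
    [0.0354,0.0013,0,0,0,0,0],
    [0.0354,0.0013,0,0,0,0,0],
    [0.0354,0.0013,0,0,0,0,0],
    [0.0354,0.0013,0,0,0,0,0],
    [0.0354,0.0013,0,0,0,0,0],
    [0.0354,0.0013,0,0,0,0,0],
    [0.0354,0.0013,0,0,0,0,0],
    [0.0354,0.0013,0,0,0,0,0],
    [0.0354,0.0013,0,0,0,0,0],
    [0,0,0,0,0,0,0],
  ],
)

```text
clock: 3.35
ee_pos: [494.9, 192.9, 332.6]
tool_rot: [[-0.201, 0.98, -0.001], [0.98, 0.201, 0.003], [0.004, 0.0, -1.0]]
wrist_force: [-0.7, 0.4, 1.2]
opening: -0.0
```

Run:
```python
from h import *
f=grab_frame('wrist');save(f,'w1');np.savez('w1.npz',**f);print(f['eye'],f['orientation'],telemetry.get_obs()['ee_pos'])
```

```text
[478.56005467 276.43324438 458.66397992] [[ 9.79584017e-01 -1.89930360e-01 -6.58909155e-02]
 [ 2.01034551e-01  9.26308089e-01  3.18650958e-01]
 [ 5.13796853e-04 -3.25391736e-01  9.45579163e-01]] [496.26003102 189.28417815 332.44320228]
```

View pics/w1.png

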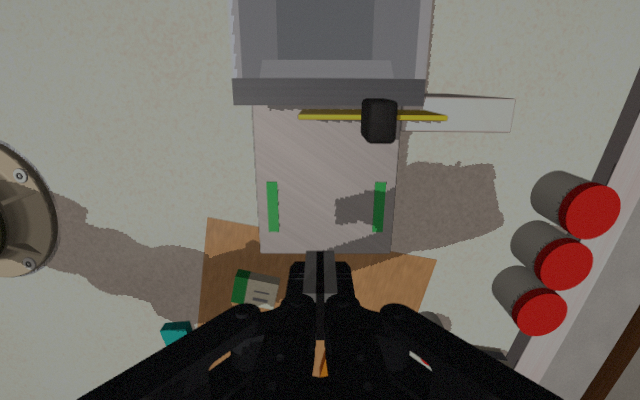

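Wrist view: tab top centred at about (379,107), shelf front corners at (261,253) and (392,252), lintel front edge from (234,104) to (425,104). Turn these into hatch positions.

Run:
```python
from h import *
np.set_printoptions(precision=1,suppress=True)
f=dict(np.load('w1.npz'))
a=ray(f,[(261,253),(392,252)],165);b=ray(f,[(234,104),(425,104)],221);c=ray(f,[(379,107)],257)
for p in(a,b):
    d=p[1]-p[0];print(p[:,:2],np.degrees(np.arctan2(d[1],d[0])),np.hypot(*d[:2]))
th=np.radians(11.3);hx=np.array([np.cos(th),np.sin(th)]);hy=np.array([-hx[1],hx[0]])
print('O',a.mean(0)[:2]+150*hy,b.mean(0)[:2]+4*hy,'tab',c)
O=(a.mean(0)[:2]+150*hy+b.mean(0)[:2]+4*hy)/2;d=c[0,:2]-O;print(O,d@hx,d@hy)
```

```text
[[453.3 110.1]
 [580.7 137.3]] 12.048429953192587 130.258195002754
[[422.8 252.7]
 [552.9 279.5]] 11.651494805785639 132.81051883512998
O [487.6 270.8] [487.  270.1] tab [[515.3 271.7 257. ]]
[487.3 270.4] 27.74387176461623 -4.233843061775014
```

Request:
send_rows(
  increments=[
    [0.0335,0,0,0,0,0,0],
    [0.0335,0,0,0,0,0,0],
    [0,0,0.0285,0,0,0,0],
    [0,0,0.0285,0,0,0,0],
    [0,0,0.0285,0,0,0,0],
    [0,0.01,0,0,0,0,0],
    [0,0.01,0,0,0,0,0],
    [0,0.01,0,0,0,0,0],
    [0,0.01,0,0,0,0,0],
    [0,0.01,0,0,0,0,0],
    [0,0.01,0,0,0,0,0],
    [0,0.01,0,0,0,0,0],
    [0,0.01,0,0,0,0,0],
  ],
)

```text
clock: 4.48
ee_pos: [564.1, 264.4, 245.9]
tool_rot: [[-0.19, 0.982, -0.002], [0.982, 0.19, -0.001], [-0.001, -0.002, -1.0]]
wrist_force: [-1.5, -0.1, -0.9]
opening: 0.2
```

Request:
send_rows(
  increments=[
    [0,0.005,0,0,0,0,0],
    [0,0.005,0,0,0,0,0],
    [0,0.003,0,0,0,0,0],
    [0,0,0,0,0,0,0],
  ],
)

```text
clock: 4.82
ee_pos: [573.2, 266.4, 246.0]
tool_rot: [[-0.193, 0.981, -0.008], [0.981, 0.193, -0.006], [-0.004, -0.009, -1.0]]
wrist_force: [-18.5, -10.1, 5.5]
opening: -0.1
```

Request:
send_rows(
  increments=[
    [0,-0.016,0,0,0,0,0],
    [0,0,-0.028,0,0,0,0],
    [0,0,-0.028,0,0,0,0],
    [0,0,-0.028,0,0,0,0.085],
    [-0.0365,-0.0047,0,0,0,0,0.085],
    [-0.0365,-0.0047,0,0,0,0,0.085],
    [-0.0365,-0.0047,0,0,0,0,0.085],
    [-0.0365,-0.0047,0,0,0,0,0.085],
    [-0.0365,-0.0047,0,0,0,0,0.085],
    [-0.0365,-0.0047,0,0,0,0,0.085],
    [-0.0365,-0.0047,0,0,0,0,0.085],
    [-0.0365,-0.0047,0,0,0,0,0.085],
    [-0.0365,-0.0047,0,0,0,0,0.085],
    [0,0,0,0,0,0,0.085],
  ],
)

```text
clock: 5.98
ee_pos: [582.9, -76.2, 330.2]
tool_rot: [[-0.18, 0.984, -0.001], [0.984, 0.18, -0.005], [-0.004, -0.002, -1.0]]
wrist_force: [-0.4, -2.4, -0.2]
opening: 85.4
```

Request:
send_rows(
  increments=[
    [0,0,0.02,0,0,-7.04,0.085],
    [0,0,0.02,0,0,-7.04,0.085],
    [0,0,0.02,0,0,-7.04,0.085],
    [0,0,0.02,0,0,-7.04,0.085],
    [0,0,0.02,0,0,-7.04,0.085],
    [0,0,0.02,0,0,-7.04,0.085],
    [0,0,0.02,0,0,-7.04,0.085],
    [0,0,0.02,0,0,-7.04,0.085],
    [0,0,0.02,0,0,-7.04,0.085],
    [0,0,0,0,0,0,0.085],
  ],
)

```text
clock: 6.82
ee_pos: [580.7, -65.9, 146.8]
tool_rot: [[-0.965, 0.262, -0.006], [0.262, 0.965, 0.001], [0.006, -0.001, -1.0]]
wrist_force: [-1.1, 0.5, -1.0]
opening: 85.1
```

```bash
cat > go.py <<'E'
# usage: go.py X Y Z YAW : deltas in the present tool frame and turn about tool z
import sys
from h import *
o=telemetry.get_obs();p=np.array(o['ee_pos']);R=np.array(o['tool_rot'])
t=np.array([float(v) for v in sys.argv[1:4]]);yaw=np.degrees(np.arctan2(R[1,0],R[0,0]))
print('clock',o['clock'],'at',p.round(1),'yaw %.1f'%yaw,'F',np.round(o['wrist_force'],1))
print('delta tool mm',(R.T@(t-p)).round(1),'turn tool z %.1f'%(-((float(sys.argv[4])-yaw+180)%360-180)))
E
python3 go.py 587 -66 20 164.8
python3 - <<'E'
from m import *
np.set_printoptions(precision=1,suppress=True)
f=grab_frame('wrist');save(f,'w2')
f=grab_frame('side')
for x in cartons(f):
    if 380<x[0][0]<680 and -380<x[0][1]<40 and 35<x[1][0]<70 and x[1][1]<90: print(*x)
P=cloud(f);R,G,B=[f['pixels'][...,i].astype(int) for i in range(3)]
m=(P[...,0]>400)&(P[...,0]<800)&(P[...,1]>200)&(P[...,1]<350)&(P[...,2]>170)&(R>90)&(G>70)&(B<70)
q=P[m][:,:2]-[487,269];hx=np.array([.979,.203]);print('shutter x',np.percentile(q@hx,[3,97]),m.sum())
E
```

```text
clock 6.8167 at [580.7 -65.9 146.8] yaw 164.8 F [-1.1  0.5 -1. ]
delta tool mm [ -6.9   1.6 126.8] turn tool z -0.0
[439.7 -44.2] [52.30726623535156, 69.31768035888672] -0.47130585 22.73981565015697 239 60 66.0 [-24.3   2. ] [283.4 241.6]
[575.8 -65.6] [54.94878005981445, 69.05692291259766] -13.806381 21.97758518295973 229 70 14.0 [-25.7   1.8] [323.8 240.4]
[ 604.9 -164.2] [61.8348274230957, 65.01871490478516] -1.6109467 25.685033808375806 288 81 12.0 [-20.7  -6.2] [340.  258.7]
[ 451.9 -182.2] [62.73658752441406, 65.7240219116211] -19.714935 25.324453061363215 308 93 11.0 [-22.    3.4] [295.1 269.4]
[ 589.6 -307. ] [49.31262969970703, 69.22087097167969] 17.898903 19.994819104367934 281 98 14.0 [-22.2  -9.1] [347.9 291.7]
shutter x [ 58.  137.1] 11
```

View pics/w2.png

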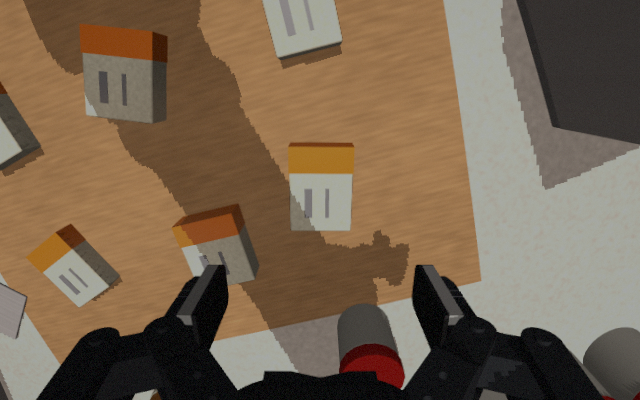

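Request:
send_rows(
  increments=[
    [-0.003,0.001,0.03,0,0,0,0.085],
    [-0.003,0,0.03,0,0,0,0.085],
    [0,0,0.03,0,0,0,0.085],
    [0,0,0.026,0,0,0,0.085],
    [0,0,0.011,0,0,0,0.085],
    [0,0,0,0,0,0,0],
    [0,0,0,0,0,0,0],
    [0,0,0,0,0,0,0],
    [0,0,0,0,0,0,0],
    [0,0,0,0,0,0,0],
    [0,0,0,0,0,0,0],
  ],
)

```text
clock: 7.83
ee_pos: [591.2, -65.7, 26.8]
tool_rot: [[-0.964, 0.267, 0.005], [0.267, 0.964, -0.001], [-0.005, 0.001, -1.0]]
wrist_force: [-0.5, 0.7, 6.3]
opening: 48.0
```

Request:
send_rows(
  increments=[
    [0,0,-0.027,0,0,0,0],
    [0,0,-0.027,0,0,7,0],
    [0,0,-0.027,0,0,7,0],
    [0,0,-0.027,0,0,7,0],
    [0,0,-0.027,0,0,7,0],
    [0,0,-0.027,0,0,7,0],
    [0,0,-0.027,0,0,7,0],
    [0,0,-0.027,0,0,7,0],
    [0,0,-0.027,0,0,7,0],
    [0,0,0,0,0,7,0],
    [0.0314,-0.0038,0,0,0,0,0],
    [0.0314,-0.0038,0,0,0,0,0],
    [0.0314,-0.0038,0,0,0,0,0],
    [0.0314,-0.0038,0,0,0,0,0],
    [0.0314,-0.0038,0,0,0,0,0],
    [0.0314,-0.0038,0,0,0,0,0],
    [0.0314,-0.0038,0,0,0,0,0],
    [0.0314,-0.0038,0,0,0,0,0],
    [0.0314,-0.0038,0,0,0,0,0],
    [0,0,0,0,0,0,0],
  ],
)

```text
clock: 9.5
ee_pos: [495.2, 212.3, 268.9]
tool_rot: [[-0.211, 0.978, 0.002], [0.978, 0.211, 0.004], [0.003, 0.003, -1.0]]
wrist_force: [-1.3, 0.1, -0.8]
opening: 47.9
```

```bash
python3 go.py 500.4 204.4 194 101.7
python3 - <<'E'
from h import *
f=grab_frame('wrist');save(f,'w3')
E
```

```text
clock 9.5 at [495.2 212.3 268.9] yaw 102.2 F [-1.3  0.1 -0.8]
delta tool mm [-9.   3.2 74.9] turn tool z 0.5
```

View pics/w3.png

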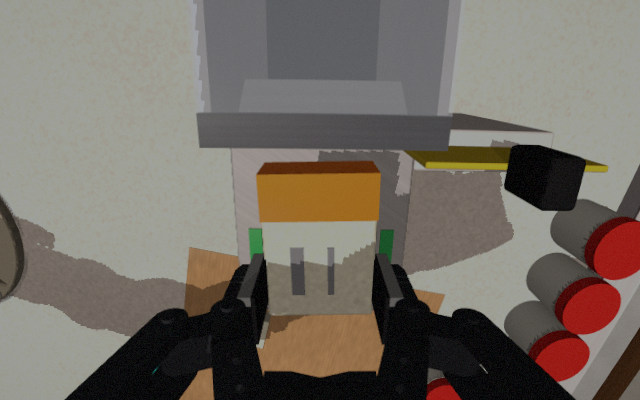

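The carton is held square to the doorway (band end first) and the shutter tab is clear at (545,178). Lower it onto the shelf and release.

Request:
send_rows(
  increments=[
    [-0.009,0.003,0.02,0,0,0.5,0],
    [0,0,0.025,0,0,0,0],
    [0,0,0.02,0,0,0,0],
    [0,0,0.008,0,0,0,0],
    [0,0,0.003,0,0,0,0],
    [0,0,0,0,0,0,0],
  ],
)

```text
clock: 10.05
ee_pos: [503.9, 195.3, 192.1]
tool_rot: [[-0.191, 0.982, 0.001], [0.982, 0.191, -0.001], [-0.001, 0.0, -1.0]]
wrist_force: [0.9, 0.0, -1.7]
opening: 48.0
```

Request:
send_rows(
  increments=[
    [0,0,0,0,0,0,0.065],
    [0,0,0,0,0,0,0.065],
    [0,0,0,0,0,0,0.065],
    [-0.01,0,0,0,0,0,0.065],
    [-0.02,0,0,0,0,0,0.065],
    [-0.02,0,0,0,0,0,0.065],
    [0,0,0,0,0,0,0.02],
    [0,0,0,0,0,0,0.02],
    [0,0,0,0,0,0,0.02],
    [0,0,0,0,0,0,0.02],
  ],
)

```text
clock: 10.88
ee_pos: [513.1, 147.7, 191.0]
tool_rot: [[-0.193, 0.981, 0.0], [0.981, 0.193, 0.001], [0.001, 0.0, -1.0]]
wrist_force: [-1.2, 0.6, -0.1]
opening: 19.9
```

Request:
send_rows(
  increments=[
    [0.01,0,0.004,0,0,0,0.02],
    [0.012,0,0,0,0,0,0.02],
    [0.012,0,0,0,0,0,0.02],
    [0.012,0,0,0,0,0,0.02],
    [0.012,0,0,0,0,0,0.02],
    [0.012,0,0,0,0,0,0.02],
    [0.012,0,0,0,0,0,0.02],
    [0.012,0,0,0,0,0,0.02],
    [0.008,0,0,0,0,0,0.02],
    [0.003,0,0,0,0,0,0.02],
    [0,0,0,0,0,0,0.02],
  ],
)

```text
clock: 11.8
ee_pos: [492.7, 250.9, 186.8]
tool_rot: [[-0.193, 0.981, -0.0], [0.981, 0.193, 0.0], [0.0, -0.0, -1.0]]
wrist_force: [-0.3, 0.8, -0.0]
opening: 19.9
```

```bash
python3 go.py 490.5 252.4 190 101.7
python3 - <<'E'
from h import *
f=grab_frame('wrist');save(f,'w4')
E
```

```text
clock 11.8 at [492.7 250.9 186.8] yaw 101.2 F [-0.3  0.8 -0. ]
delta tool mm [ 1.9 -1.9 -3.2] turn tool z -0.5
```

View pics/w4.png

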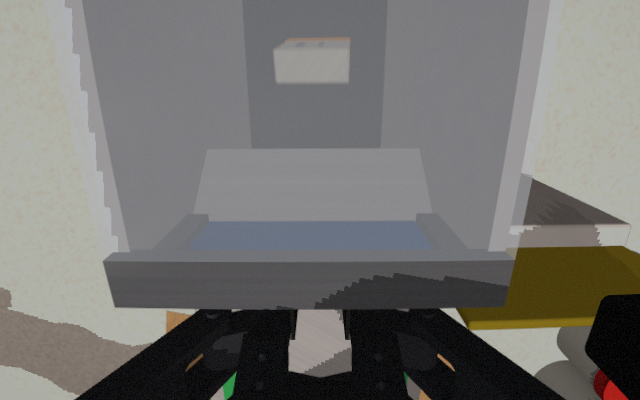

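Carton E is seen inside the box at (312,62), and the flap hangs shut. Next is carton D.

Request:
send_rows(
  increments=[
    [-0.005,0,-0.025,0,0,0,0.04],
    [0,0,-0.025,0,0,0,0.085],
    [0,0,-0.025,0,0,0,0.085],
    [-0.0354,0.0015,0,0,0,0,0.085],
    [-0.0354,0.0015,0,0,0,0,0.085],
    [-0.0354,0.0015,0,0,0,0,0.085],
    [-0.0354,0.0015,0,0,0,0,0.085],
    [-0.0354,0.0015,0,0,0,0,0.085],
    [-0.0354,0.0015,0,0,0,0,0.085],
    [-0.0354,0.0015,0,0,0,0,0.085],
    [-0.0354,0.0015,0,0,0,0,0.085],
    [-0.0354,0.0015,0,0,0,0,0.085],
    [-0.0354,0.0015,0,0,0,0,0.085],
    [-0.0354,0.0015,0,0,0,0,0.085],
    [-0.0304,0.0015,0,0,0,0,0.085],
  ],
)

```text
clock: 13.1
ee_pos: [592.1, -167.3, 261.7]
tool_rot: [[-0.189, 0.982, -0.0], [0.982, 0.189, -0.001], [-0.001, -0.0, -1.0]]
wrist_force: [0.4, -0.8, -0.6]
opening: 85.0
```

Request:
send_rows(
  increments=[
    [0,0,0.01,0,0,6.85,0.085],
    [0,0,0.01,0,0,6.85,0.085],
    [0,0,0.01,0,0,6.85,0.085],
    [0,0,0.01,0,0,6.85,0.085],
    [0,0,0.01,0,0,6.85,0.085],
    [0,0,0.01,0,0,6.85,0.085],
    [0,0,0.01,0,0,6.85,0.085],
    [0,0,0.01,0,0,6.85,0.085],
    [0,0,0.01,0,0,6.85,0.085],
    [0,0,0.01,0,0,6.85,0.085],
    [0,0,0.01,0,0,6.85,0.085],
    [0,0,0.01,0,0,6.85,0.085],
    [0,0,0.01,0,0,6.85,0.085],
    [0,0,0.01,0,0,6.85,0.085],
    [0,0,0,0,0,6.85,0.085],
    [0,0,0,0,0,0,0.085],
  ],
)

```text
clock: 14.43
ee_pos: [591.6, -164.0, 120.9]
tool_rot: [[0.999, -0.036, -0.001], [-0.036, -0.999, 0.0], [-0.001, -0.0, -1.0]]
wrist_force: [0.8, 0.1, 0.3]
opening: 84.9
```

```bash
cat > look.py <<'E'
from m import *
import sys
np.set_printoptions(precision=1,suppress=True)
for n in sys.argv[1:]:
    f=grab_frame(n);print(n)
    if n=='wrist': save(f,'wl%d'%int(telemetry.get_obs()['clock']*10))
    for x in cartons(f):
        if 380<x[0][0]<700 and -400<x[0][1]<40 and 30<x[1][0]<80 and x[1][1]<100 and x[6]>0: print(*x)
E
python3 look.py side scene wrist;python3 go.py 592 -163 26 -1.5
```

```text
side
[439.4 -42.5] [55.70646286010742, 69.29569244384766] 0.07204437 22.708366307671895 242 59 66.0 [-24.5   0.7] [283.5 241.7]
[ 604.6 -164.3] [62.108821868896484, 64.92542266845703] -2.5991974 25.50890259198968 282 83 12.0 [-20.1  -3.1] [340.1 258.4]
[ 450.5 -184.3] [61.36683654785156, 65.10132598876953] -23.443298 25.660528494006144 310 95 12.0 [-21.1   3.8] [294.9 269.4]
[ 589.5 -308.1] [47.779911041259766, 70.22245025634766] 18.965714 19.920475554233235 279 100 14.0 [-21.4  -9.4] [347.9 291.7]
[ 450.2 -318.8] [57.46065139770508, 68.98348236083984] 6.032692 21.986385390245232 354 115 14.0 [-23.7  -5.7] [303.8 301.6]
scene
[441.1 -40. ] [51.799896240234375, 74.92129516601562] -2.2579727 19.672768833599775 185 42 62.0 [-27.7   1.2] [330.4 214.6]
[ 591.1 -303.5] [44.0326042175293, 72.97930908203125] 20.125862 17.19331143450995 159 46 16.0 [-23.8  -7.3] [253.  225.8]
[ 604.2 -161. ] [54.35324478149414, 73.61264038085938] -0.8772125 22.260393800110705 218 63 11.0 [-21.    2.8] [285.5 237.6]
wrist
[ 606.2 -164.1] [52.63525390625, 63.828895568847656] -1.2322235 25.103847440999587 6540 1736 12.0 [-22.1   0.4] [320.7 187.6]
[ 590.9 -304.9] [46.00254440307617, 67.36672973632812] 20.377136 20.132813739704048 5268 1338 18.0 [-21.8  -7.5] [508. 201.]
[ 453.1 -181.2] [52.3715705871582, 66.01460266113281] -23.669716 24.869140298163472 3487 316 12.0 [-12.7  21.9] [345.1 347.6]
clock 14.5833 at [ 592.5 -163.8  122.2] yaw -1.5 F [-1.  -0.4 -0.4]
delta tool mm [-0.6 -0.8 96.2] turn tool z 0.0
```

Request:
send_rows(
  increments=[
    [0,0,0.03,0,0,0,0.085],
    [0,0,0.03,0,0,0,0.085],
    [0,0,0.026,0,0,0,0.085],
    [0,0,0.01,0,0,0,0.085],
    [0,0,0,0,0,0,0],
    [0,0,0,0,0,0,0],
    [0,0,0,0,0,0,0],
    [0,0,0,0,0,0,0],
    [0,0,0,0,0,0,0],
    [0,0,0,0,0,0,0],
  ],
)

```text
clock: 15.42
ee_pos: [594.0, -163.8, 28.3]
tool_rot: [[1.0, -0.029, 0.004], [-0.029, -1.0, -0.001], [0.004, 0.001, -1.0]]
wrist_force: [-0.1, 0.2, 7.6]
opening: 50.6
```

Request:
send_rows(
  increments=[
    [0,0,-0.02,0,0,0,0],
    [0,0,-0.03,0,0,0,0],
    [0,0,-0.014,0,0,-6.88,0],
    [0,0,-0.014,0,0,-6.88,0],
    [0,0,-0.014,0,0,-6.88,0],
    [0,0,-0.014,0,0,-6.88,0],
    [0,0,-0.014,0,0,-6.88,0],
    [0,0,-0.014,0,0,-6.88,0],
    [0,0,-0.014,0,0,-6.88,0],
    [0,0,-0.014,0,0,-6.88,0],
    [0,0,-0.014,0,0,-6.88,0],
    [0,0,-0.014,0,0,-6.88,0],
    [0,0,-0.014,0,0,-6.88,0],
    [0,0,-0.014,0,0,-6.88,0],
    [0,0,-0.014,0,0,-6.88,0],
    [0,0,0,0,0,-6.88,0],
    [0,0,0,0,0,-6.88,0],
    [0,0,0,0,0,0,0],
  ],
)

```text
clock: 16.92
ee_pos: [592.4, -163.6, 258.8]
tool_rot: [[-0.205, 0.979, 0.001], [0.979, 0.205, -0.001], [-0.001, 0.001, -1.0]]
wrist_force: [-0.8, -0.9, -2.0]
opening: 50.3
```

```bash
python3 go.py 501.5 199.5 192 101.7
```

```text
clock 16.9167 at [ 592.4 -163.6  258.8] yaw 101.9 F [-0.8 -0.9 -2. ]
delta tool mm [374.1 -14.4  66.5] turn tool z 0.2
```

Request:
send_rows(
  increments=[
    [0.034,-0.0013,0,0,0,0,0],
    [0.034,-0.0013,0,0,0,0,0],
    [0.034,-0.0013,0,0,0,0,0],
    [0.034,-0.0013,0,0,0,0,0],
    [0.034,-0.0013,0,0,0,0,0],
    [0.034,-0.0013,0,0,0,0,0],
    [0.034,-0.0013,0,0,0,0,0],
    [0.034,-0.0013,0,0,0,0,0],
    [0.034,-0.0013,0,0,0,0,0],
    [0.034,-0.0013,0,0,0,0,0],
    [0.034,-0.0013,0,0,0,0,0],
    [0,0,0.01,0,0,0,0],
    [0,0,0.02,0,0,0,0],
    [0,0,0.02,0,0,0,0],
    [0,0,0.01,0,0,0,0],
    [0,0,0.005,0,0,0,0],
    [0,0,0,0,0,0,0],
  ],
)

```text
clock: 18.33
ee_pos: [503.4, 199.8, 193.7]
tool_rot: [[-0.197, 0.98, 0.0], [0.98, 0.197, -0.001], [-0.001, -0.0, -1.0]]
wrist_force: [0.5, 0.1, -1.6]
opening: 50.4
```

```bash
python3 go.py 501.5 199.5 192 101.7
```

```text
clock 18.3333 at [503.4 199.8 193.7] yaw 101.4 F [ 0.5  0.1 -1.6]
delta tool mm [ 0.1 -2.   1.7] turn tool z -0.3
```

Request:
send_rows(
  increments=[
    [0,-0.002,0.001,0,0,0,0],
    [0,0,0,0,0,0,0.065],
    [0,0,0,0,0,0,0.065],
    [0,0,0,0,0,0,0.065],
    [-0.01,0,0,0,0,0,0.065],
    [-0.02,0,0,0,0,0,0.065],
    [-0.022,0,0,0,0,0,0.065],
    [0,0,0,0,0,0,0.02],
    [0,0,0,0,0,0,0.02],
    [0,0,0,0,0,0,0.02],
    [0,0,0.003,0,0,0,0.02],
    [0,0,0.003,0,0,0,0.02],
  ],
)

```text
clock: 19.33
ee_pos: [511.9, 149.7, 185.8]
tool_rot: [[-0.201, 0.98, 0.0], [0.98, 0.201, 0.001], [0.0, 0.0, -1.0]]
wrist_force: [0.6, 0.7, -0.5]
opening: 20.1
```

Request:
send_rows(
  increments=[
    [0.01,0,0,0,0,0,0.02],
    [0.012,0,0,0,0,0,0.02],
    [0.012,0,0,0,0,0,0.02],
    [0.012,0,0,0,0,0,0.02],
    [0.012,0,0,0,0,0,0.02],
    [0.012,0,0,0,0,0,0.02],
    [0.012,0,0,0,0,0,0.02],
    [0.012,0,0,0,0,0,0.02],
    [0.009,0,0,0,0,0,0.02],
    [0.003,0,0,0,0,0,0.02],
    [0,0,0,0,0,0,0.02],
    [0,0,0,0,0,0,0.02],
  ],
)

```text
clock: 20.33
ee_pos: [491.2, 251.5, 185.5]
tool_rot: [[-0.198, 0.98, -0.0], [0.98, 0.198, -0.002], [-0.002, -0.001, -1.0]]
wrist_force: [0.8, -6.4, 0.6]
opening: 19.8
```

```bash
python3 go.py 490.5 252.4 190 101.7
python3 - <<'E'
from h import *
f=grab_frame('wrist');save(f,'w5')
p=f['pixels'];a=cv2.absdiff(p,cv2.cvtColor(cv2.imread('pics/w4.png'),cv2.COLOR_BGR2RGB)).max(2);v,u=np.nonzero(a>60)
print(len(u),np.percentile(u,[5,95]),np.percentile(v,[5,95]))
E
```

```text
clock 20.3333 at [491.2 251.5 185.5] yaw 101.4 F [ 0.8 -6.4  0.6]
delta tool mm [ 1.  -0.5 -4.5] turn tool z -0.3
3098 [144.85 622.  ] [199.   342.15]
```

View pics/w5.png

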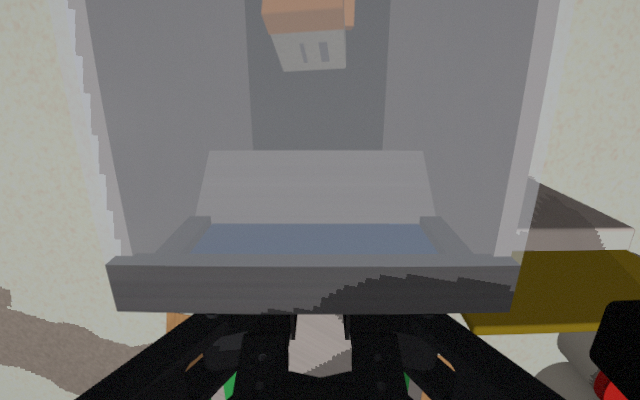

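D is in (the carton at (308,35) has changed its lie), the flap hangs shut and the shelf is empty. Next is carton C.

Request:
send_rows(
  increments=[
    [-0.005,0,-0.025,0,0,0,0.04],
    [0,0,-0.025,0,0,0,0.085],
    [0,0,-0.025,0,0,0,0.085],
    [-0.0354,-0.0016,0,0,0,0,0.085],
    [-0.0354,-0.0016,0,0,0,0,0.085],
    [-0.0354,-0.0016,0,0,0,0,0.085],
    [-0.0354,-0.0016,0,0,0,0,0.085],
    [-0.0354,-0.0016,0,0,0,0,0.085],
    [-0.0354,-0.0016,0,0,0,0,0.085],
    [-0.0354,-0.0016,0,0,0,0,0.085],
    [-0.0354,-0.0016,0,0,0,0,0.085],
    [-0.0354,-0.0016,0,0,0,0,0.085],
    [-0.0354,-0.0016,0,0,0,0,0.085],
    [-0.0354,-0.0016,0,0,0,0,0.085],
    [-0.0354,-0.0016,0,0,0,0,0.085],
    [-0.0354,-0.0016,0,0,0,0,0.085],
    [-0.0354,-0.0016,0,0,0,0,0.085],
    [-0.0354,-0.0016,0,0,0,0,0.085],
    [-0.031,-0.0016,0,0,0,0,0.085],
  ],
)

```text
clock: 21.97
ee_pos: [579.3, -309.9, 260.4]
tool_rot: [[-0.199, 0.98, -0.0], [0.98, 0.199, -0.0], [-0.0, -0.0, -1.0]]
wrist_force: [0.5, -0.2, 0.1]
opening: 84.9
```

Request:
send_rows(
  increments=[
    [0,0,0.012,0,0,6.75,0.085],
    [0,0,0.012,0,0,6.75,0.085],
    [0,0,0.012,0,0,6.75,0.085],
    [0,0,0.012,0,0,6.75,0.085],
    [0,0,0.012,0,0,6.75,0.085],
    [0,0,0.012,0,0,6.75,0.085],
    [0,0,0.012,0,0,6.75,0.085],
    [0,0,0.012,0,0,6.75,0.085],
    [0,0,0.012,0,0,6.75,0.085],
    [0,0,0.012,0,0,6.75,0.085],
    [0,0,0.012,0,0,6.75,0.085],
    [0,0,0,0,0,6.75,0.085],
    [0,0,0,0,0,0,0.085],
  ],
)

```text
clock: 23.05
ee_pos: [579.1, -306.7, 127.5]
tool_rot: [[0.938, 0.346, -0.002], [0.346, -0.938, 0.001], [-0.001, -0.002, -1.0]]
wrist_force: [0.2, 0.3, -0.6]
opening: 84.9
```

```bash
python3 look.py side wrist;python3 go.py 578 -310 26 20.4
```

```text
side
[438.9 -43.9] [55.239559173583984, 68.40257263183594] -0.8827896 23.263559439561504 239 61 66.0 [-24.3   0.7] [283.5 241.6]
[ 451.2 -184.4] [62.18563461303711, 64.83041381835938] -22.010574 25.442837194954564 305 96 11.0 [-21.1   5.6] [295.1 269.3]
[ 590.2 -307.2] [48.81737518310547, 70.08250427246094] 20.433403 20.16753294370153 282 98 13.0 [-21.6  -9.4] [347.9 291.7]
[ 450.7 -318. ] [56.5664176940918, 68.78681182861328] 9.0388565 21.663987531203247 353 115 14.0 [-23.9  -6.9] [303.8 301.5]
wrist
[ 590.8 -305.4] [44.59659957885742, 66.13721466064453] 19.549225 20.117354224665263 5129 1386 19.0 [-21.7  -7.2] [324.  187.2]
[ 452.7 -182.2] [53.07198715209961, 67.9796142578125] -23.065979 25.01664333034681 4632 1122 12.0 [-20.8   9.7] [129.2 285.2]
clock 23.15 at [ 579.7 -307.3  128.9] yaw 20.8 F [0.3 0.5 0.5]
delta tool mm [ -2.6   1.9 102.9] turn tool z 0.4
```

Request:
send_rows(
  increments=[
    [-0.0026,0.001,0.03,0,0,0,0.085],
    [0,0,0.03,0,0,0,0.085],
    [0,0,0.03,0,0,0,0.085],
    [0,0,0.013,0,0,0,0.085],
    [0,0,0,0,0,0,0],
    [0,0,0,0,0,0,0],
    [0,0,0,0,0,0,0],
    [0,0,0,0,0,0,0],
    [0,0,0,0,0,0,0],
    [0,0,0,0,0,0,0],
  ],
)

```text
clock: 23.98
ee_pos: [578.8, -310.7, 28.9]
tool_rot: [[0.936, 0.351, 0.005], [0.351, -0.936, -0.002], [0.003, 0.004, -1.0]]
wrist_force: [-0.6, -0.3, 6.4]
opening: 41.7
```

Request:
send_rows(
  increments=[
    [0,0,-0.02,0,0,0,0],
    [0,0,-0.03,0,0,0,0],
    [0,0,-0.017,0,0,-6.78,0],
    [0,0,-0.017,0,0,-6.78,0],
    [0,0,-0.017,0,0,-6.78,0],
    [0,0,-0.017,0,0,-6.78,0],
    [0,0,-0.017,0,0,-6.78,0],
    [0,0,-0.017,0,0,-6.78,0],
    [0,0,-0.017,0,0,-6.78,0],
    [0,0,-0.017,0,0,-6.78,0],
    [0,0,-0.017,0,0,-6.78,0],
    [0,0,-0.017,0,0,-6.78,0],
    [0,0,-0.017,0,0,-6.78,0],
    [0,0,0,0,0,-6.78,0],
    [0,0,0,0,0,0,0],
  ],
)

```text
clock: 25.23
ee_pos: [577.5, -310.1, 265.4]
tool_rot: [[-0.211, 0.977, 0.003], [0.977, 0.211, -0.002], [-0.003, 0.003, -1.0]]
wrist_force: [0.5, -0.4, -2.2]
opening: 42.0
```

Request:
send_rows(
  increments=[
    [0.0343,0.0019,0,0,0,0,0],
    [0.0343,0.0019,0,0,0,0,0],
    [0.0343,0.0019,0,0,0,0,0],
    [0.0343,0.0019,0,0,0,0,0],
    [0.0343,0.0019,0,0,0,0,0],
    [0.0343,0.0019,0,0,0,0,0],
    [0.0343,0.0019,0,0,0,0,0],
    [0.0343,0.0019,0,0,0,0,0],
    [0.0343,0.0019,0,0,0,0,0],
    [0.0343,0.0019,0,0,0,0,0],
    [0.0343,0.0019,0,0,0,0,0],
    [0.0343,0.0019,0,0,0,0,0],
    [0.0343,0.0019,0,0,0,0,0],
    [0.0343,0.0019,0,0,0,0,0],
    [0.0343,0.0019,0,0,0,0,0],
    [0,0,0,0,0,0,0],
  ],
)

```text
clock: 26.57
ee_pos: [495.5, 207.6, 263.3]
tool_rot: [[-0.212, 0.977, -0.0], [0.977, 0.212, 0.004], [0.004, 0.0, -1.0]]
wrist_force: [-1.4, 0.2, -2.0]
opening: 41.9
```

```bash
python3 go.py 501.5 199.5 192 101.7
python3 - <<'E'
from h import *
f=grab_frame('wrist');save(f,'w6')
E
```

```text
clock 26.5667 at [495.5 207.6 263.3] yaw 102.2 F [-1.4  0.2 -2. ]
delta tool mm [-9.4  4.1 71.3] turn tool z 0.5
```

Request:
send_rows(
  increments=[
    [-0.0094,0.004,0.01,0,0,0.5,0],
    [0,0,0.025,0,0,0,0],
    [0,0,0.022,0,0,0,0],
    [0,0,0.01,0,0,0,0],
    [0,0,0.003,0,0,0,0],
    [0,0,0,0,0,0,0],
    [0,0,0,0,0,0,0.065],
    [0,0,0,0,0,0,0.065],
    [0,0,0,0,0,0,0.065],
    [-0.01,0,0,0,0,0,0.065],
    [-0.02,0,0,0,0,0,0.065],
    [-0.022,0,0,0,0,0,0.065],
    [0,0,0,0,0,0,0.02],
    [0,0,0,0,0,0,0.02],
    [0,0,0,0,0,0,0.02],
    [0,0,0.003,0,0,0,0.02],
    [0,0,0.003,0,0,0,0.02],
    [0,0,0,0,0,0,0.02],
  ],
)

```text
clock: 28.12
ee_pos: [514.5, 140.7, 186.0]
tool_rot: [[-0.199, 0.98, -0.001], [0.98, 0.199, 0.0], [0.0, -0.001, -1.0]]
wrist_force: [-0.9, -0.2, -0.2]
opening: 20.1
```

```bash
python3 go.py 490.5 252.4 186 101.7
python3 - <<'E'
from h import *
f=grab_frame('wrist');save(f,'w7')
E
```

```text
clock 28.1167 at [514.5 140.7 186. ] yaw 101.5 F [-0.9 -0.2 -0.2]
delta tool mm [ 1.142e+02 -1.300e+00  1.000e-01] turn tool z -0.2
```

View pics/w7.png

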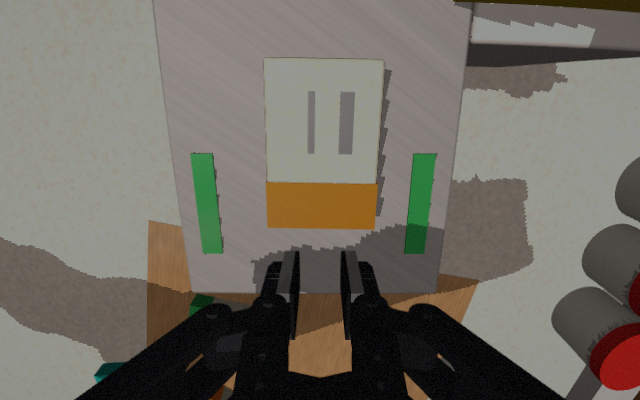

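Carton C lies square and centred on the shelf (264-382, 58-230), with the fingers behind it. Push it through.

Request:
send_rows(
  increments=[
    [0.012,0,0,0,0,0,0.02],
    [0.012,0,0,0,0,0,0.02],
    [0.012,0,0,0,0,0,0.02],
    [0.012,0,0,0,0,0,0.02],
    [0.012,0,0,0,0,0,0.02],
    [0.012,0,0,0,0,0,0.02],
    [0.012,0,0,0,0,0,0.02],
    [0.012,0,0,0,0,0,0.02],
    [0.01,0,0,0,0,0,0.02],
    [0.005,0,0,0,0,0,0.02],
    [0.002,0,0,0,0,0,0.02],
    [0,0,0,0,0,0,0.02],
  ],
)

```text
clock: 29.17
ee_pos: [492.6, 251.3, 186.8]
tool_rot: [[-0.198, 0.98, -0.0], [0.98, 0.198, 0.0], [0.0, -0.0, -1.0]]
wrist_force: [0.1, -0.1, -0.4]
opening: 20.1
```

```bash
cat > chk.py <<'E'
# after a push: light carton pixels on the chute/doorway/floor of the wrist picture, by depth
from m import *
import sys
f=grab_frame('wrist');save(f,sys.argv[1]);np.savez('last.npz',**f)
hx=np.array([.979,.203]);hy=np.array([-.203,.979])
P=cloud(f);hsv=cv2.cvtColor(f['pixels'],cv2.COLOR_RGB2HSV);Q=P[...,:2]-[487,269]
X=Q@hx;Y=Q@hy;Z=P[...,2]
o=(hsv[...,0]<25)&(hsv[...,1]>60)&(hsv[...,2]>80)&(abs(X)<60)&(Y>-30)&(Y<290)
print('orange-ish px',o.sum(),'median hatch xyz',[round(float(np.nanmedian(a[o])),0) for a in(X,Y,Z)] if o.any() else '')
b=(hsv[...,0]>100)&(hsv[...,0]<125)&(hsv[...,1]>45)&(Y>-20)&(Y<80)&(abs(X)<60)
print('flap px',b.sum(),'rows',np.percentile(np.nonzero(b)[0],[2,98]) if b.any() else '')
s=(abs(X)<55)&(Y>-140)&(Y<-30)&(Z>175)&(Z<195);print('raised px on shelf',s.sum())
E
python3 chk.py w8;python3 go.py 490.5 252.4 186 101.7
```

```text
orange-ish px 3588 median hatch xyz [2.0, 82.0, 221.0]
flap px 8235 rows [223. 396.]
raised px on shelf 0
clock 29.2167 at [492.8 250.9 186.8] yaw 101.4 F [-0.4  0.   0.4]
delta tool mm [ 1.9 -2.   0.8] turn tool z -0.3
```

View pics/w8.png

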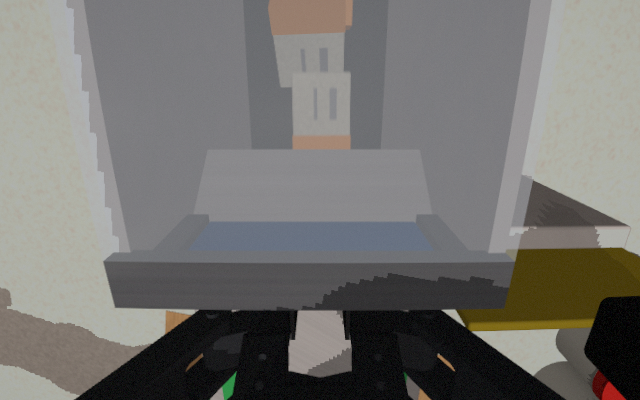

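Carton C is at (322,110) in the box and the flap is shut. Next is carton B.

Request:
send_rows(
  increments=[
    [-0.005,0,-0.025,0,0,0,0.04],
    [0,0,-0.025,0,0,0,0.085],
    [0,0,-0.025,0,0,0,0.085],
    [-0.0325,-0.0087,0,0,0,0,0.085],
    [-0.0325,-0.0087,0,0,0,0,0.085],
    [-0.0325,-0.0087,0,0,0,0,0.085],
    [-0.0325,-0.0087,0,0,0,0,0.085],
    [-0.0325,-0.0087,0,0,0,0,0.085],
    [-0.0325,-0.0087,0,0,0,0,0.085],
    [-0.0325,-0.0087,0,0,0,0,0.085],
    [-0.0325,-0.0087,0,0,0,0,0.085],
    [-0.0325,-0.0087,0,0,0,0,0.085],
    [-0.0325,-0.0087,0,0,0,0,0.085],
    [-0.0325,-0.0087,0,0,0,0,0.085],
    [-0.0325,-0.0087,0,0,0,0,0.085],
    [-0.0285,-0.0087,0,0,0,0,0.085],
  ],
)

```text
clock: 30.55
ee_pos: [464.7, -189.4, 261.9]
tool_rot: [[-0.195, 0.981, 0.0], [0.981, 0.195, -0.0], [-0.0, 0.0, -1.0]]
wrist_force: [-0.2, 0.4, 0.5]
opening: 84.9
```

Request:
send_rows(
  increments=[
    [0,0,0.016,0,0,-6.94,0.085],
    [0,0,0.016,0,0,-6.94,0.085],
    [0,0,0.016,0,0,-6.94,0.085],
    [0,0,0.016,0,0,-6.94,0.085],
    [0,0,0.016,0,0,-6.94,0.085],
    [0,0,0.016,0,0,-6.94,0.085],
    [0,0,0.016,0,0,-6.94,0.085],
    [0,0,0.016,0,0,-6.94,0.085],
    [0,0,0,0,0,0,0.085],
  ],
)

```text
clock: 31.3
ee_pos: [463.4, -186.5, 130.9]
tool_rot: [[-0.922, 0.388, -0.004], [0.388, 0.922, 0.002], [0.005, 0.001, -1.0]]
wrist_force: [-1.3, -0.3, 0.1]
opening: 85.2
```

```bash
python3 look.py side wrist;python3 go.py 466 -187.5 26 157
```

```text
side
[434.5 -42.8] [55.59644317626953, 59.715091705322266] -3.6642227 23.124806785090982 202 60 66.0 [-20.    0.9] [281.8 241.6]
[ 450.9 -182.6] [58.75768280029297, 65.5474624633789] -22.79441 25.492561332100422 305 96 11.0 [-21.    5.1] [295.  269.4]
[ 441.3 -318.4] [55.705570220947266, 86.8868179321289] 8.545227 21.753608098880363 364 117 14.0 [-15.2  -4.6] [303.3 301.5]
wrist
[440.  -42.6] [49.83686065673828, 68.4488754272461] -1.72538 22.213765675419552 7268 2235 67.0 [-24.1   0.8] [491.5  92.5]
[ 452.2 -181.8] [52.551326751708984, 63.673980712890625] -22.821442 25.18793414416953 6008 1999 13.0 [-20.9   8.8] [317.9 183.2]
[ 450.5 -315.3] [52.66579055786133, 71.22735595703125] 10.581856 22.1741898634359 5228 1571 17.0 [-24.7  -2.9] [165.9 242.6]
clock 31.4 at [ 465.1 -186.8  133.8] yaw 156.6 F [ 0.4 -1.1  0.8]
delta tool mm [ -1.2  -0.3 107.8] turn tool z -0.4
```

Request:
send_rows(
  increments=[
    [-0.001,0,0.03,0,0,0,0.085],
    [0,0,0.03,0,0,0,0.085],
    [0,0,0.03,0,0,0,0.085],
    [0,0,0.017,0,0,0,0.085],
    [0,0,0,0,0,0,0],
    [0,0,0,0,0,0,0],
    [0,0,0,0,0,0,0],
    [0,0,0,0,0,0,0],
    [0,0,0,0,0,0,0],
    [0,0,0,0,0,0,0],
  ],
)

```text
clock: 32.23
ee_pos: [468.1, -187.6, 29.2]
tool_rot: [[-0.919, 0.393, 0.004], [0.393, 0.919, -0.002], [-0.004, -0.0, -1.0]]
wrist_force: [-0.7, 1.0, 7.8]
opening: 50.0
```

Request:
send_rows(
  increments=[
    [0,0,-0.02,0,0,0,0],
    [0,0,-0.03,0,0,0,0],
    [0,0,-0.023,0,0,6.9,0],
    [0,0,-0.023,0,0,6.9,0],
    [0,0,-0.023,0,0,6.9,0],
    [0,0,-0.023,0,0,6.9,0],
    [0,0,-0.023,0,0,6.9,0],
    [0,0,-0.023,0,0,6.9,0],
    [0,0,-0.023,0,0,6.9,0],
    [0,0,-0.023,0,0,6.9,0],
    [0,0,0,0,0,0,0],
  ],
)

```text
clock: 33.15
ee_pos: [468.4, -187.3, 266.9]
tool_rot: [[-0.195, 0.981, 0.008], [0.981, 0.195, -0.004], [-0.005, 0.007, -1.0]]
wrist_force: [1.2, -0.4, -1.2]
opening: 50.3
```

Request:
send_rows(
  increments=[
    [0.0305,0.0094,0,0,0,0,0],
    [0.0305,0.0094,0,0,0,0,0],
    [0.0305,0.0094,0,0,0,0,0],
    [0.0305,0.0094,0,0,0,0,0],
    [0.0305,0.0094,0,0,0,0,0],
    [0.0305,0.0094,0,0,0,0,0],
    [0.0305,0.0094,0,0,0,0,0],
    [0.0305,0.0094,0,0,0,0,0],
    [0.0305,0.0094,0,0,0,0,0],
    [0.0305,0.0094,0,0,0,0,0],
    [0.0305,0.0094,0,0,0,0,0],
    [0.0305,0.0094,0,0,0,0,0],
    [0,0,0,0,0,0,0],
  ],
)

```text
clock: 34.23
ee_pos: [500.7, 201.8, 261.5]
tool_rot: [[-0.212, 0.977, 0.0], [0.977, 0.212, 0.004], [0.004, 0.001, -1.0]]
wrist_force: [-1.9, -0.6, 0.0]
opening: 50.0
```

```bash
python3 go.py 501.5 199.5 192 101.5
```

```text
clock 34.2333 at [500.7 201.8 261.5] yaw 102.3 F [-1.9 -0.6  0. ]
delta tool mm [-2.7  0.1 69.5] turn tool z 0.8
```

Request:
send_rows(
  increments=[
    [-0.0025,0,0.01,0,0,0.5,0],
    [0,0,0.025,0,0,0,0],
    [0,0,0.02,0,0,0,0],
    [0,0,0.01,0,0,0,0],
    [0,0,0.003,0,0,0,0],
    [0,0,0,0,0,0,0],
    [0,0,0,0,0,0,0.065],
    [0,0,0,0,0,0,0.065],
    [0,0,0,0,0,0,0.065],
    [-0.01,0,0,0,0,0,0.065],
    [-0.02,0,0,0,0,0,0.065],
    [-0.022,0,0,0,0,0,0.065],
    [0,0,0,0,0,0,0.02],
    [0,0,0,0,0,0,0.02],
    [0,0,0,0,0,0,0.02],
    [0,0,0.003,0,0,0,0.02],
    [0,0,0.003,0,0,0,0.02],
    [0,0,0,0,0,0,0.02],
  ],
)

```text
clock: 35.73
ee_pos: [512.6, 141.4, 186.1]
tool_rot: [[-0.196, 0.981, -0.001], [0.981, 0.196, 0.0], [0.0, -0.001, -1.0]]
wrist_force: [-0.9, -0.6, 0.6]
opening: 20.3
```

```bash
python3 go.py 491 252.5 186 101.5
python3 - <<'E'
from m import *
f=grab_frame('wrist');P=cloud(f);q=P[...,:2]-[487,269];X=q@[.979,.203];Y=q@[-.203,.979]
m=(P[...,2]>185)&(P[...,2]<197)&(abs(X)<80)&(Y>-100)&(Y<-5);print(m.sum(),rect(np.c_[X[m],Y[m]]))
E
```

```text
clock 35.7333 at [512.6 141.4 186.1] yaw 101.3 F [-0.9 -0.6  0.6]
delta tool mm [1.131e+02 5.000e-01 1.000e-01] turn tool z -0.2
24749 (array([  0.52914047, -62.81575775]), [52.980384826660156, 64.09860229492188], np.float32(89.95903))
```

Carton B sits at hatch (0.5,-63), square to the doorway. Push it through.

Request:
send_rows(
  increments=[
    [0.012,0,0,0,0,0,0.02],
    [0.012,0,0,0,0,0,0.02],
    [0.012,0,0,0,0,0,0.02],
    [0.012,0,0,0,0,0,0.02],
    [0.012,0,0,0,0,0,0.02],
    [0.012,0,0,0,0,0,0.02],
    [0.012,0,0,0,0,0,0.02],
    [0.012,0,0,0,0,0,0.02],
    [0.01,0,0,0,0,0,0.02],
    [0.005,0,0,0,0,0,0.02],
    [0.002,0,0,0,0,0,0.02],
    [0,0,0,0,0,0,0.02],
  ],
)

```text
clock: 36.78
ee_pos: [491.2, 251.4, 186.7]
tool_rot: [[-0.194, 0.981, -0.0], [0.981, 0.194, -0.001], [-0.001, -0.0, -1.0]]
wrist_force: [-0.5, -2.3, 0.6]
opening: 20.0
```

```bash
python3 chk.py w9;python3 go.py 490.5 252.4 186 101.7
```

```text
orange-ish px 4726 median hatch xyz [2.0, 81.0, 221.0]
flap px 9066 rows [224. 396.]
raised px on shelf 0
clock 36.8333 at [491.2 251.4 186.7] yaw 101.2 F [ 0.4 -2.4  0.5]
delta tool mm [ 1.1 -0.5  0.7] turn tool z -0.5
```

View pics/w9.png

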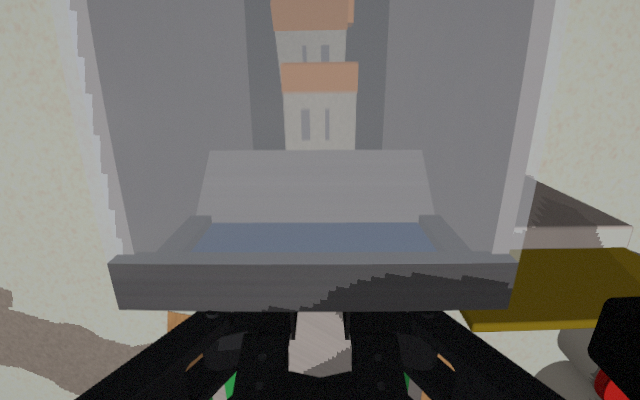

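B is in, at (320,110) on top of C. The last one is carton A; I'll check the pen beside it before descending.

Request:
send_rows(
  increments=[
    [-0.005,0,-0.025,0,0,0,0.04],
    [0,0,-0.025,0,0,0,0.085],
    [0,0,-0.025,0,0,0,0.085],
    [-0.0322,-0.008,0,0,0,0,0.085],
    [-0.0322,-0.008,0,0,0,0,0.085],
    [-0.0322,-0.008,0,0,0,0,0.085],
    [-0.0322,-0.008,0,0,0,0,0.085],
    [-0.0322,-0.008,0,0,0,0,0.085],
    [-0.0322,-0.008,0,0,0,0,0.085],
    [-0.0322,-0.008,0,0,0,0,0.085],
    [-0.0322,-0.008,0,0,0,0,0.085],
    [-0.0322,-0.008,0,0,0,0,0.085],
    [-0.0322,-0.008,0,0,0,0,0.085],
    [-0.0322,-0.008,0,0,0,0,0.085],
    [-0.0322,-0.008,0,0,0,0,0.085],
    [-0.0322,-0.008,0,0,0,0,0.085],
    [-0.0322,-0.008,0,0,0,0,0.085],
    [-0.0322,-0.008,0,0,0,0,0.085],
    [-0.0322,-0.008,0,0,0,0,0.085],
    [-0.0282,-0.008,0,0,0,0,0.085],
  ],
)

```text
clock: 38.5
ee_pos: [464.1, -314.7, 261.7]
tool_rot: [[-0.193, 0.981, 0.0], [0.981, 0.193, -0.0], [-0.0, 0.0, -1.0]]
wrist_force: [-0.0, -0.4, -0.3]
opening: 85.1
```

Request:
send_rows(
  increments=[
    [0,0,0.01,0,0,-6.88,0.085],
    [0,0,0.01,0,0,-6.88,0.085],
    [0,0,0.01,0,0,-6.88,0.085],
    [0,0,0.01,0,0,-6.88,0.085],
    [0,0,0.01,0,0,-6.88,0.085],
    [0,0,0.01,0,0,-6.88,0.085],
    [0,0,0.01,0,0,-6.88,0.085],
    [0,0,0.01,0,0,-6.88,0.085],
    [0,0,0.01,0,0,-6.88,0.085],
    [0,0,0.01,0,0,-6.88,0.085],
    [0,0,0.01,0,0,-6.88,0.085],
    [0,0,0.01,0,0,-6.88,0.085],
    [0,0,0.01,0,0,-6.88,0.085],
    [0,0,0,0,0,0,0.085],
  ],
)

```text
clock: 39.67
ee_pos: [463.5, -311.9, 129.7]
tool_rot: [[-0.982, -0.19, -0.002], [-0.19, 0.982, 0.003], [0.002, 0.003, -1.0]]
wrist_force: [0.2, 1.3, 0.1]
opening: 85.2
```

```bash
python3 look.py wrist;python3 go.py 464.3 -313 26 190.6; ls -t pics|head -1; cp pics/$(ls -t pics|head -1) pics/wA.png
```

```text
wrist
[ 450.3 -315.9] [50.63980484008789, 69.66548156738281] 9.452301 22.19872488915003 6278 2187 18.0 [-24.8  -4.1] [316.3 180.9]
[439.8 -47.8] [41.81475830078125, 68.93629455566406] -0.14787292 21.74545559512029 2487 146 67.0 [-19.9 -15.3] [622.7 235.9]
clock 39.7167 at [ 463.9 -312.1  130.8] yaw -169.5 F [ 1.2 -0.2 -0.1]
delta tool mm [ -0.3  -1.2 104.8] turn tool z -0.1
wl397.png
```

View pics/wA.png

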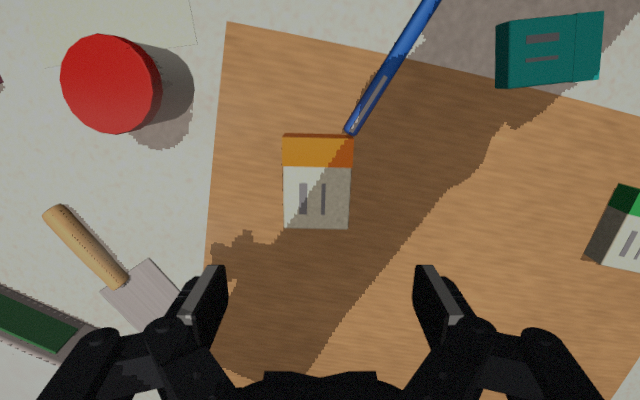

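The pen tip is at the carton's band corner (350,133). The grip at the label end is clear of it, so I'll grasp there and lift straight up.

Request:
send_rows(
  increments=[
    [-0.0035,-0.001,0.03,0,0,0,0.085],
    [0,0,0.03,0,0,0,0.085],
    [0,0,0.03,0,0,0,0.085],
    [0,0,0.014,0,0,0,0.085],
    [0,0,0,0,0,0,0],
    [0,0,0,0,0,0,0],
    [0,0,0,0,0,0,0],
    [0,0,0,0,0,0,0],
    [0,0,0,0,0,0,0],
    [0,0,0,0,0,0,0],
  ],
)

```text
clock: 40.55
ee_pos: [469.6, -313.8, 30.2]
tool_rot: [[-0.983, -0.184, 0.003], [-0.184, 0.983, -0.002], [-0.003, -0.003, -1.0]]
wrist_force: [-1.3, 0.6, 5.8]
opening: 47.6
```

Request:
send_rows(
  increments=[
    [0,0,-0.02,0,0,0,0],
    [0,0,-0.03,0,0,0,0],
    [0,0,-0.015,0,0,6.85,0],
    [0,0,-0.015,0,0,6.85,0],
    [0,0,-0.015,0,0,6.85,0],
    [0,0,-0.015,0,0,6.85,0],
    [0,0,-0.015,0,0,6.85,0],
    [0,0,-0.015,0,0,6.85,0],
    [0,0,-0.015,0,0,6.85,0],
    [0,0,-0.015,0,0,6.85,0],
    [0,0,-0.015,0,0,6.85,0],
    [0,0,-0.015,0,0,6.85,0],
    [0,0,-0.015,0,0,6.85,0],
    [0,0,-0.015,0,0,6.85,0],
    [0,0,0,0,0,6.85,0],
    [0,0,0,0,0,0,0],
  ],
)

```text
clock: 41.88
ee_pos: [468.6, -313.1, 260.0]
tool_rot: [[-0.195, 0.981, 0.003], [0.981, 0.195, -0.002], [-0.003, 0.003, -1.0]]
wrist_force: [-0.3, 0.3, -1.5]
opening: 47.6
```

```bash
python3 go.py 502.5 195 192 101.5
```

```text
clock 41.8833 at [ 468.6 -313.1  260. ] yaw 101.2 F [-0.3  0.3 -1.5]
delta tool mm [491.9 132.2  67.1] turn tool z -0.3
```

Request:
send_rows(
  increments=[
    [0.0328,0.0088,0,0,0,0,0],
    [0.0328,0.0088,0,0,0,0,0],
    [0.0328,0.0088,0,0,0,0,0],
    [0.0328,0.0088,0,0,0,0,0],
    [0.0328,0.0088,0,0,0,0,0],
    [0.0328,0.0088,0,0,0,0,0],
    [0.0328,0.0088,0,0,0,0,0],
    [0.0328,0.0088,0,0,0,0,0],
    [0.0328,0.0088,0,0,0,0,0],
    [0.0328,0.0088,0,0,0,0,0],
    [0.0328,0.0088,0,0,0,0,0],
    [0.0328,0.0088,0,0,0,0,0],
    [0.0328,0.0088,0,0,0,0,0],
    [0.0328,0.0088,0,0,0,0,0],
    [0.0328,0.0088,0,0,0,0,0],
    [0,0,0,0,0,0,0],
  ],
)

```text
clock: 43.22
ee_pos: [496.2, 203.4, 258.1]
tool_rot: [[-0.214, 0.977, -0.0], [0.977, 0.214, 0.004], [0.004, 0.001, -1.0]]
wrist_force: [-1.5, 0.5, -0.6]
opening: 47.8
```

```bash
python3 go.py 502.5 195 192 101.5
```

```text
clock 43.2167 at [496.2 203.4 258.1] yaw 102.4 F [-1.5  0.5 -0.6]
delta tool mm [-9.8  4.3 66.1] turn tool z 0.9
```

Request:
send_rows(
  increments=[
    [-0.0098,0.004,0.005,0,0,0.6,0],
    [0,0,0.025,0,0,0,0],
    [0,0,0.02,0,0,0,0],
    [0,0,0.01,0,0,0,0],
    [0,0,0.004,0,0,0,0],
    [0,0,0,0,0,0,0],
    [0,0,0,0,0,0,0.065],
    [0,0,0,0,0,0,0.065],
    [0,0,0,0,0,0,0.065],
    [-0.01,0,0,0,0,0,0.065],
    [-0.02,0,0,0,0,0,0.065],
    [-0.02,0,0,0,0,0,0.065],
    [0,0,0,0,0,0,0.02],
    [0,0,0,0,0,0,0.02],
    [0,0,0,0,0,0,0.02],
    [0,0,0.004,0,0,0,0.02],
    [0,0,0.003,0,0,0,0.02],
    [0,0,0,0,0,0,0.02],
  ],
)

```text
clock: 44.72
ee_pos: [513.2, 138.1, 185.9]
tool_rot: [[-0.192, 0.981, -0.001], [0.981, 0.192, -0.0], [0.0, -0.001, -1.0]]
wrist_force: [-0.4, -0.4, -0.1]
opening: 20.1
```

```bash
python3 go.py 491 252.5 186 101.5
python3 - <<'E'
from m import *
f=grab_frame('wrist');P=cloud(f);q=P[...,:2]-[487,269];X=q@[.979,.203];Y=q@[-.203,.979]
m=(P[...,2]>180)&(P[...,2]<197)&(abs(X)<80)&(Y>-100)&(Y<-5);print(m.sum(),rect(np.c_[X[m],Y[m]]),np.median(P[m][:,2]))
E
```

```text
clock 44.7167 at [513.2 138.1 185.9] yaw 101.1 F [-0.4 -0.4 -0.1]
delta tool mm [ 1.166e+02  1.000e-01 -0.000e+00] turn tool z -0.4
25331 (array([  1.49947166, -64.35676575]), [51.19694519042969, 70.4079818725586], np.float32(88.95462)) 187.2540112517562
```

Request:
send_rows(
  increments=[
    [0.012,0,0,0,0,0,0.02],
    [0.012,0,0,0,0,0,0.02],
    [0.012,0,0,0,0,0,0.02],
    [0.012,0,0,0,0,0,0.02],
    [0.012,0,0,0,0,0,0.02],
    [0.012,0,0,0,0,0,0.02],
    [0.012,0,0,0,0,0,0.02],
    [0.012,0,0,0,0,0,0.02],
    [0.012,0,0,0,0,0,0.02],
    [0.006,0,0,0,0,0,0.02],
    [0.002,0,0,0,0,0,0.02],
    [0,0,0,0,0,0,0.02],
    [0,0,0,0,0,0,0.02],
  ],
)

```text
clock: 45.85
ee_pos: [491.7, 251.4, 186.7]
tool_rot: [[-0.191, 0.982, -0.0], [0.982, 0.191, -0.0], [-0.0, -0.0, -1.0]]
wrist_force: [-0.2, -2.0, -0.3]
opening: 19.8
```

```bash
python3 chk.py w10;python3 go.py 490.5 252.4 186 101.7; python3 look.py scene
```

```text
orange-ish px 3178 median hatch xyz [2.0, 83.0, 221.0]
flap px 8973 rows [224. 396.]
raised px on shelf 0
clock 45.9 at [491.7 251.4 186.7] yaw 101.0 F [-0.1 -2.1 -0.5]
delta tool mm [ 1.2 -1.   0.7] turn tool z -0.7
scene
[439.9 -39.8] [49.50811004638672, 73.69158172607422] -1.2500305 19.84766003974414 180 12 55.5 [-19.4  -3.1] [330.6 214.4]
```

View pics/w10.png

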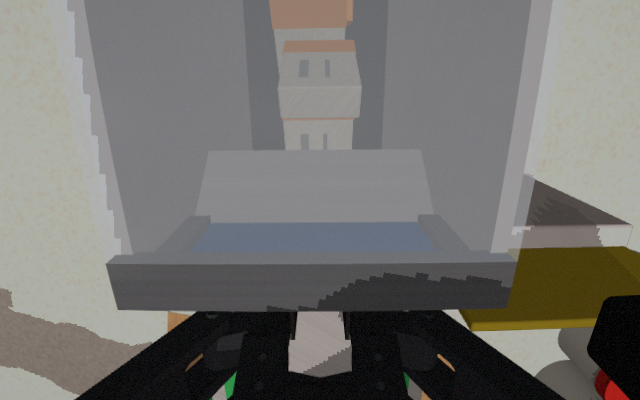

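All five are inside, the flap is shut at (310,237) and no orange carton is left on the mat. Next, go to the +x side of the tab.

Request:
send_rows(
  increments=[
    [-0.005,0,-0.029,0,0,-0.6,0],
    [0,0,-0.029,0,0,0,0],
    [0,0,-0.029,0,0,0,0],
    [0,0,-0.029,0,0,0,0],
    [0,0,-0.029,0,0,0,0],
    [0.0025,0.0355,0,0,0,0,0],
    [0.0025,0.0355,0,0,0,0,0],
    [0.0025,0.0355,0,0,0,0,0],
    [0.0025,0.0355,0,0,0,0,0],
    [0,0,0,0,0,0,0],
  ],
)

```text
clock: 46.78
ee_pos: [634.8, 284.6, 325.4]
tool_rot: [[-0.198, 0.98, -0.006], [0.98, 0.198, -0.001], [0.001, -0.006, -1.0]]
wrist_force: [0.2, -1.3, -3.2]
opening: -0.2
```

```bash
python3 go.py 628.7 285 246 101.7
```

```text
clock 46.7833 at [634.8 284.6 325.4] yaw 101.4 F [ 0.2 -1.3 -3.2]
delta tool mm [ 1.5 -5.4 79.4] turn tool z -0.3
```

Request:
send_rows(
  increments=[
    [0.0015,0,0.025,0,0,0,0],
    [0,0,0.03,0,0,0,0],
    [0,0,0.025,0,0,0,0],
    [0,0,0,0,0,0,0],
    [0,-0.01,0,0,0,0,0],
    [0,-0.01,0,0,0,0,0],
    [0,-0.01,0,0,0,0,0],
    [0,-0.01,0,0,0,0,0],
    [0,-0.01,0,0,0,0,0],
    [0,-0.01,0,0,0,0,0],
    [0,-0.01,0,0,0,0,0],
    [0,-0.01,0,0,0,0,0],
    [0,-0.01,0,0,0,0,0],
    [0,-0.01,0,0,0,0,0],
    [0,-0.01,0,0,0,0,0],
    [0,0,0,0,0,0,0],
  ],
)

```text
clock: 48.12
ee_pos: [520.8, 265.1, 254.1]
tool_rot: [[-0.202, 0.979, 0.002], [0.979, 0.202, 0.001], [0.0, 0.002, -1.0]]
wrist_force: [0.4, 0.4, 0.7]
opening: -0.0
```

```bash
python3 go.py 513.1 261.1 246 101.7
```

```text
clock 48.1167 at [520.8 265.1 254.1] yaw 101.7 F [0.4 0.4 0.7]
delta tool mm [-2.4 -8.3  8.1] turn tool z -0.0
```

Request:
send_rows(
  increments=[
    [0,-0.005,0,0,0,0,0],
    [0,-0.003,0,0,0,0,0],
    [0,-0.002,0,0,0,0,0],
    [0,-0.002,0,0,0,0,0],
    [0,0,0,0,0,0,0],
  ],
)

```text
clock: 48.53
ee_pos: [509.9, 261.9, 252.0]
tool_rot: [[-0.201, 0.98, 0.0], [0.98, 0.201, 0.0], [0.0, 0.0, -1.0]]
wrist_force: [0.5, -0.7, 0.6]
opening: -0.1
```

```bash
python3 go.py 513.1 261.1 246 101.7;python3 - <<'E'
from m import *
f=grab_frame('side')
P=cloud(f);R,G,B=[f['pixels'][...,i].astype(int) for i in range(3)]
m=(P[...,0]>400)&(P[...,0]<800)&(P[...,1]>200)&(P[...,1]<350)&(P[...,2]>170)&(R>90)&(G>70)&(B<70)
q=P[m][:,:2]-[487,269];print('shutter x',np.percentile(q@np.array([.979,.203]),[2,98]),m.sum())
E
```

```text
clock 48.5333 at [509.9 261.9 252. ] yaw 101.6 F [ 0.5 -0.7  0.6]
delta tool mm [-1.4  3.   6. ] turn tool z -0.1
shutter x [-39.94629838  46.44653393] 10
```

Request:
send_rows(
  increments=[
    [0,-0.002,0,0,0,0,0],
    [0,-0.002,0,0,0,0,0],
    [0,0,0,0,0,0,0],
  ],
)

```text
clock: 48.83
ee_pos: [509.4, 261.6, 252.1]
tool_rot: [[-0.199, 0.98, 0.006], [0.98, 0.199, 0.004], [0.002, 0.007, -1.0]]
wrist_force: [17.3, 7.4, -8.1]
opening: -0.2
```

Request:
send_rows(
  increments=[
    [0,0.013,0,0,0,0,0],
    [0,0,-0.027,0,0,0,0],
    [0,0,-0.027,0,0,0,0],
    [0,0,-0.027,0,0,0,0],
    [0,0,-0.027,0,0,0,0],
    [0.026,-0.023,0,0,0,0,0],
    [0.026,-0.023,0,0,0,0,0],
    [0.026,-0.023,0,0,0,0,0],
    [0.026,-0.023,0,0,0,0,0],
    [0.026,-0.023,0,0,0,0,0],
    [0,0,0,0,0,0,0],
  ],
)

```text
clock: 49.75
ee_pos: [372.5, 373.0, 360.6]
tool_rot: [[-0.212, 0.977, -0.001], [0.977, 0.212, 0.002], [0.002, -0.001, -1.0]]
wrist_force: [-0.3, 0.8, 1.0]
opening: -0.2
```

```bash
python3 go.py 379.8 367.3 313 101.7
python3 - <<'E'
from m import *
f=grab_frame('wrist');save(f,'w11')
f=grab_frame('scene');P=cloud(f);R,G,B=[f['pixels'][...,i].astype(int) for i in range(3)]
m=(P[...,0]>350)&(P[...,0]<560)&(P[...,1]>330)&(P[...,1]<430)&(P[...,2]>290)&(R>G+60);q=P[m]-[487,269,0];print('ball',m.sum(),(q[:,:2]@[[.979,-.203],[.203,.979]]).mean(0),q[:,2].mean())
E
```

```text
clock 49.75 at [372.5 373.  360.6] yaw 102.2 F [-0.3  0.8  1. ]
delta tool mm [-7.2  5.9 47.6] turn tool z 0.5
ball 21 [-30.13748582 121.37017809] 322.0511098927277
```

View pics/w11.png

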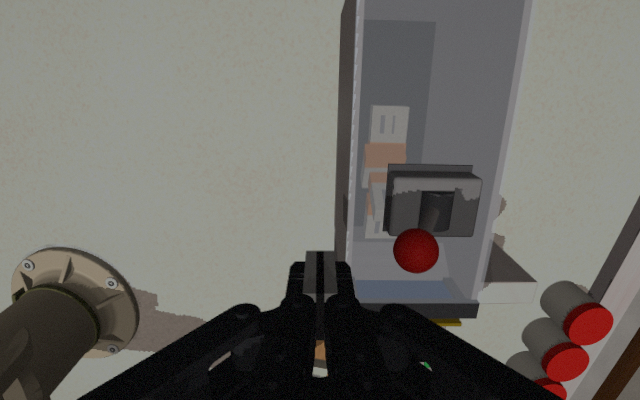

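The ball is at (416,250), to the right of the closed fingers, and a strip of the shut yellow shutter shows at (445,322). Lower and push +x.

Request:
send_rows(
  increments=[
    [-0.006,0,0.023,0,0,0,0],
    [0,0,0.024,0,0,0,0],
    [0,0.01,0,0,0,0,0],
    [0,0.01,0,0,0,0,0],
    [0,0.01,0,0,0,0,0],
    [0,0.01,0,0,0,0,0],
    [0,0.01,0,0,0,0,0],
    [0,0.01,0,0,0,0,0],
    [0,0.01,0,0,0,0,0],
    [0,0.01,0,0,0,0,0],
    [0,0.01,0,0,0,0,0],
    [0,0,0,0,0,0,0],
  ],
)

```text
clock: 50.85
ee_pos: [471.7, 379.8, 312.1]
tool_rot: [[-0.199, 0.98, -0.0], [0.98, 0.199, -0.0], [0.0, -0.0, -1.0]]
wrist_force: [0.2, 0.4, -1.2]
opening: 0.0
```

```bash
python3 go.py 473.5 388.6 313 101.7
```

```text
clock 50.85 at [471.7 379.8 312.1] yaw 101.5 F [ 0.2  0.4 -1.2]
delta tool mm [ 8.3  3.5 -0.9] turn tool z -0.2
```

Request:
send_rows(
  increments=[
    [0,0.003,0,0,0,0,0],
    [0,0.002,0,0,0,0,0],
    [0,0.002,0,0,0,0,0],
    [0,0,0,0,0,0,0],
  ],
)

```text
clock: 51.18
ee_pos: [475.0, 381.6, 312.8]
tool_rot: [[-0.202, 0.979, -0.002], [0.979, 0.202, -0.001], [-0.001, -0.002, -1.0]]
wrist_force: [-4.0, -1.5, -0.6]
opening: -0.1
```

```bash
cat > ball.py <<'E'
from m import *
for n in('scene','side'):
    f=grab_frame(n);P=cloud(f);R,G,B=[f['pixels'][...,i].astype(int) for i in range(3)]
    m=(P[...,0]>350)&(P[...,0]<600)&(P[...,1]>330)&(P[...,1]<430)&(P[...,2]>290)&(P[...,2]<335)&(R>G+50);q=P[m]-[487,269,0];print(n,'ball',m.sum(),(q[:,:2]@np.array([[.979,-.203],[.203,.979]])).mean(0),q[:,2].mean())
E
python3 ball.py; python3 go.py 473.5 388.6 313 101.7
```

```text
scene ball 30 [ 43.07790725 120.64138085] 319.89105018610496
side ball 22 [ 36.79191393 109.3839546 ] 320.4891787130168
clock 51.2833 at [475.1 381.5 312.8] yaw 101.7 F [-5.1 -1.2 -0.8]
delta tool mm [ 7.2 -0.1 -0.2] turn tool z -0.0
```

Request:
send_rows(
  increments=[
    [0,0.002,0,0,0,0,0],
    [0,0.001,0,0,0,0,0],
    [0,0,0,0,0,0,0],
    [0,0,0,0,0,0,0],
  ],
)

```text
clock: 51.62
ee_pos: [475.7, 381.8, 312.7]
tool_rot: [[-0.204, 0.979, -0.005], [0.979, 0.204, -0.003], [-0.002, -0.006, -1.0]]
wrist_force: [-14.5, -7.6, 4.0]
opening: -0.1
```

Request:
send_rows(
  increments=[
    [0,-0.015,0,0,0,0,0],
    [0,-0.02,0,0,0,0,0],
    [0,0,-0.03,0,0,0,0],
    [0,0,-0.03,0,0,0,0],
    [-0.03,0,-0.01,0,0,0,0],
    [-0.03,0,0,0,0,0,0],
    [-0.03,0,0,0,0,0,0],
    [-0.03,0,0,0,0,0,0],
    [-0.03,0,0,0,0,0,0],
    [0,0,0,0,0,0,0],
    [0,0,0,0,0,0,0],
    [0,0,0,0,0,0,0],
  ],
)

```text
clock: 52.62
ee_pos: [474.9, 228.6, 383.3]
tool_rot: [[-0.201, 0.98, 0.001], [0.98, 0.201, 0.0], [0.0, 0.001, -1.0]]
wrist_force: [-0.7, 1.2, 0.5]
opening: -0.1
```

```bash
python3 ball.py; python3 go.py 473.5 388.6 313 101.7
python3 - <<'E'
from m import *
f=grab_frame('side');P=cloud(f);R,G,B=[f['pixels'][...,i].astype(int) for i in range(3)]
m=(P[...,0]>400)&(P[...,0]<800)&(P[...,1]>200)&(P[...,1]<350)&(P[...,2]>170)&(R>80)&(G>60)&(B<70)
q=P[m][:,:2]-[487,269];print('shutter x',np.percentile(q@np.array([.979,.203]),[2,98]),m.sum())
w=grab_frame('wrist')['pixels'];s=f['pixels']
o=np.hstack([w[100:400,120:520],cv2.resize(s[90:215,220:387],(400,300))]);cv2.imwrite('pics/fin.png',o[...,::-1])
E
```

```text
scene ball 37 [ 42.13565172 121.43666163] 319.5826601289018
side ball 0 [nan nan] nan
clock 52.7167 at [474.5 229.6 383.1] yaw 101.7 F [-0.4  1.  -0.1]
delta tool mm [155.9  31.3  70.2] turn tool z 0.0
shutter x [-53.93792662  48.05335414] 30ball.py:4: RuntimeWarning: Mean of empty slice.
  m=(P[...,0]>350)&(P[...,0]<600)&(P[...,1]>330)&(P[...,1]<430)&(P[...,2]>290)&(P[...,2]<335)&(R>G+50);q=P[m]-[487,269,0];print(n,'ball',m.sum(),(q[:,:2]@np.array([[.979,-.203],[.203,.979]])).mean(0),q[:,2].mean())
  ret = um.true_divide(
  ret = ret.dtype.type(ret / rcount)
```

View pics/fin.png

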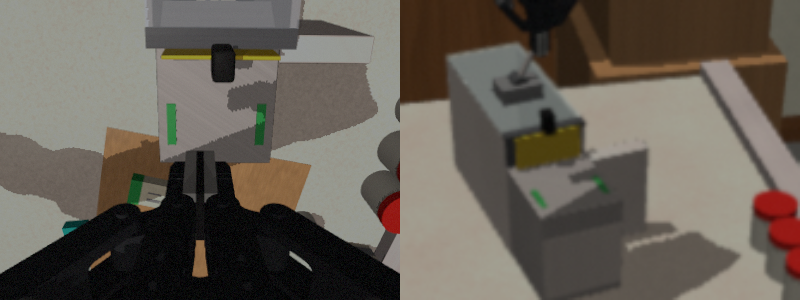

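The shutter covers the doorway (x -54 to 48), its tab is centred at (222,63), and the lever leans to +x. The robot is clear of everything, so I'm handing in.

```bash
python3 -c "
from rig import ticket;print(ticket.hand_in())"
```

```text
the job is handed in; nothing more can be done
None
```

I sent all five orange-banded cartons through the hatch and handed the job in at about 53 s of the 210 s; the hand-in gives no verdict.

I pushed the shutter open to its stop, then placed each carton on the shelf and pushed it through the flap. After that I pushed the shutter shut to its stop and threw the lever to its stop on the locked side.

What the last checks showed:
- **Cartons:** the wrist view after each push showed the shelf empty, the carton inside and the flap hanging shut. After the fifth push, a scene camera check found only the green carton left on the mat. The cartons partly overlap in the box, so I did not see all five separately.
- **Shutter:** it met its end stop at about 17 N. The side view put it at about hatch x -54 to 48 mm across the doorway, which fits fully shut.
- **Lever:** the scene camera put the ball at hatch x of about +42 mm after I backed away, which fits the locked end. The final side-view check of the ball found nothing, because the arm was in front of it.
- **Other objects:** the green carton read within about 2 mm of its starting place. I did not measure the pots, bottle, pen and spatula again at the end, but I saw no contact with them.

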